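# Pack a bottle tray against its sprung end board

## Task

Finish packing the open wooden bottle tray: add the square bottle and the round bottle that stand on the desk to the jar and square bottle already in it, so that all four stand upright in one row, flat on the tray floor, between the stop block and the sprung end board, and let go. The row fits only with those in the tray slid together up to the stop block and the board pressed back, so the last one has to be tipped in edge first against the board and then straightened and slid down. They are glass: set them in gently without dropping or ramming them, knock none over, and leave the other things on the desk where they are.

Things in the scene. Friction and masses are not known exactly. Their poses are not given: they have to be found in the camera images.
- bottle_box: Open low tray of pale wood, fixed to the desk. z up, y along the row. Origin on the desk, on its centre line. Inside 53 mm wide (x); floor top at z = 6 mm; walls 7 mm thick, top at z = 31 mm; outside y from -111.5 to 127.5 mm. At its -y end a clamped stop block, 46 mm high: its inner face lies at y = -92.5 to -86.5 mm, different each time and not reported; it holds firm: feel for it. Sprung board at +y end.
- end_board (a joint): Travel of the sprung end board in m along the tray's +y: 0 relaxed (as it starts), 0.020 pressed fully back. It springs back by itself: 3 N at 0, 150 N per m more, 6 N at 0.020. The four pressed together measure 186.5 mm; relaxed, the board leaves 177 to 183 mm between itself and the stop block.
- board_edge (a point): Middle of the upper inner edge of the sprung end board, 58 mm above the desk; at y = 90.5 mm of the tray when relaxed. The board is upright, 50 mm wide (tray x), 8 mm thick, and moves only along the tray's y.
- lidded_jar: Round straight clear jar with pale screw lid, 50 mm in diameter, 75 mm tall, about 0.14 kg; starts loose in the tray, beside square_bottle_in, either of them nearer the stop block. Origin: centre of its underside; z up.
- square_bottle_in: Square clear bottle with round white screw cap, about 0.11 kg; starts loose in the tray, its sides nearly parallel to the tray, with small gaps between it, the jar and the stop block, and over 60 mm free between these two and the end board. Body 45 x 45 mm up to 56 mm, cap 29 mm in diameter from 62 to 88 mm above its foot. Origin: centre of its underside; x and y square to its flat sides, z up.
- square_bottle_out: The like square bottle, standing loose on the desk in front of the tray: body 45 x 45 mm up to 56 mm, round white cap 29 mm in diameter from 62 to 88 mm above its foot, about 0.11 kg. Origin: centre of its underside; x and y square to its flat sides, z up. To go into the tray with its sides parallel to the tray.
- round_bottle: Round bottle with white ribbed cap, standing loose on the desk in front of the tray: body 47 mm in diameter up to the shoulder at 72 mm, cap 31 mm in diameter from 73 to 95 mm above its foot, about 0.12 kg. Origin: centre of its underside; z up. 
- screw_tub: Bystander: pale round tub with dark screw lid, 76 mm in diameter, 61 mm tall, standing left of the tray. Origin: centre of its underside.
- blue_pot: Bystander: small dark blue paint pot with pale lid, 42 mm in diameter, 61 mm tall, left of the tray. Origin: centre of its underside.
- small_box: Bystander: closed black box 74 x 88 x 44 mm, behind and left of the tray. Origin: centre of its underside.
Not all that is in view belongs to the job. What is shaped like the lidded_jar but orange, purple or turquoise is not meant.

How it is judged:
By the outcome, as a careful person would: the job done as asked, in the order asked, and still so for the second after the job is handed in, with the robot touching nothing.
It also fails if it takes over 61 s, if anything falls off the work surface, if the arm or the gripper's body presses on something with over 40 N, if the wrist force passes 120 N, or if a joint passes its speed limit or range.

## Robot

A 6-joint arm with a two-finger parallel gripper is mounted at the origin on a cart in front of the work surface, level with it; the furniture and walls round the work are solid. World frame = base frame: x ahead of the robot, y to its left, z up, the work surface at z = 0. Lengths are in mm, angles in degrees, forces in N, time in s.
With the tool pointing down it reaches from about 300 to 850 mm from the base axis. Payload 4.2 kg.
Tool frame: the origin (TCP) lies at the very end of the fingers, on their centre line; the grasp point (between the pads) lies 19 mm behind it (hold_point_z is the z of the grasp point in the tool frame, in mm); z points along the fingers, y is the direction in which the jaws open and shut (so a half turn about z gives the same grasp; the last joint's range is limited). The gripper opens to 91 mm and grips with 3 to 60 N. Pads are 32 mm wide; open, the fingers measure 118 mm over their backs; the gripper's body (76 mm by 178 mm) begins 60 mm behind the grasp point.
Start: joints at [71.391, 18.312, 89.639, -0, 72.044, -1.146], TCP at [172.561, 548.512, 213.976] pointing down, gripper open.
Joint ranges: [-177.97, 177.97], [-48.28, 115.42], [12.27, 149.76], [-77.06, 257.06], [2.81, 150.46], [-146.56, 146.56]. Speed limits (degrees/s): [147.25, 147.25, 180, 180, 180, 180].

## Interface

Orientations are given as [roll, pitch, yaw] about the fixed x, y, z axes, in that order (R = Rz(yaw) Ry(pitch) Rx(roll)).
In Python, from workcell import state, grab_frame, job_done, hold_point_z gives the robot as it stands. The module is installed in compiled form; this text tells all that it offers.
- The arm moves only by the shell command python3 -m creep 'ROWS' [FORCE]. ROWS is JSON, a list of rows, each a list of 7 numbers: the closure, from 0 (fully open) to 1 (shut), then the shift along the tool's x, y, z in mm, then the turn, a rotation vector about the tool's x, y, z in degrees. A call has 1 to 5 rows; each row shifts and turns the commanded pose from where the row before left it, along the tool's axes as they then stand; what a row does not reach is not made up. A row lasts 1/8 s, in which the tool goes at most 62.5 mm and 10.7 degrees, less where a joint would pass 70% of its speed; a pose out of reach is approached as far as the arm can. A call is refused whole if a number of a shift passes 62.5 or a number of a turn 10.7, either way. A call with a gripper value outside its range is refused whole. The fingers move at their own pace and stop on an object; FORCE is the grip in N (left out, the last holds). Time passes only in rows, so rows that do not move let the fingers close. It gives the time, the measured TCP pose, the force and the opening at its end, in the units of the state.
- state(): the state, without advancing time (a new reading comes with each control period).
- grab_frame(name): name is "scene" or "side" or "wrist"; returns a dict with "frame" (384x512x3 uint8, red, green, blue), "fx", "fy", "cx", "cy" (pixels), "view" (4x4, takes a point from world to camera coordinates). Camera axes: x right, y down, z forward; pixel columns grow to the right and rows downward; lengths in mm; the calibration is good to about 2 mm. A picture is of the moment at which its call begins. There is no depth.
- job_done(): hands the job in, once; it reports no verdict.
The state is a dict: "time_s": time; "qpos": joint angles; "qvel": joint speeds; "effort": joint torques, N m; "ee_pos": TCP position; "ee_rot": TCP orientation; "force": force on the tool from outside, world axes, zero at the start; "torque": the same for the moment, N m; "gripper_width": finger opening in mm.
Only numpy, scipy, OpenCV 4.12 (cv2) and the standard library are available. Lean on these libraries where they do the work, as an engineer would, in place of code of your own. Each camera call takes 0.05 s, during which the arm holds its last target.

## Working session

There is one attempt and no reset: what is moved stays moved. The work goes in short steps, Python scripts to look and compute and a shell command to move; the robot and the scene stay as the last step left them, time stands still between calls to the robot, and variables do not carry over. Pictures are saved under pics/ and viewed, and the job is handed in when it is done.

```bash
mkdir -p pics; ls
cat > h.py <<'E'
import numpy as np, cv2
from workcell import state, grab_frame, job_done, hold_point_z
def snap(n,f):
    g=grab_frame(n); cv2.imwrite('pics/'+f,g['frame'][:,:,::-1]); 
    import pickle; pickle.dump(g,open('pics/'+f+'.pkl','wb')); return g
def ray(g,u,v,z):
    V=np.array(g['view']); R=V[:3,:3]; t=V[:3,3]
    c=-R.T@t; d=R.T@np.array([(u-g['cx'])/g['fx'],(v-g['cy'])/g['fy'],1])
    return c+d*(z-c[2])/d[2]
def proj(g,p):
    V=np.array(g['view']); q=V[:3,:3]@np.array(p)+V[:3,3]
    return g['cx']+g['fx']*q[0]/q[2], g['cy']+g['fy']*q[1]/q[2]
E
python3 - <<'E'
from h import *
print(state(),hold_point_z)
for n in ("scene","side","wrist"):
    g=snap(n,n+'0.png'); print(n,np.round(g['view'],3).tolist(),g['fx'],g['cx'],g['cy'])
E
```

```text
pics
{'time_s': 0.0, 'qpos': array([ 7.13906296e+01,  1.83518963e+01,  8.97094797e+01, -5.46282715e-04,
        7.20454289e+01, -1.14679649e+00]), 'qvel': array([-0.05452428,  0.0070384 , -0.02478284, -0.00691646, -0.05960616,
       -0.00548056]), 'effort': array([ 1.54043883e-03, -4.12476075e+01, -2.31976193e+01,  7.29674287e-02,
        4.58948000e-02, -1.24849171e-04]), 'ee_pos': array([172.3853064 , 547.98329131, 213.0969267 ]), 'ee_rot': array([-1.79893206e+02, -1.61833689e-03,  1.62537593e+02]), 'force': array([0.43723992, 0.66662043, 0.15229122]), 'torque': array([-0.00296965, -0.06629432,  0.02287799]), 'gripper_width': 91.51163041207265} -18.8
scene [[0.86, -0.51, 0.002, -410.545], [-0.354, -0.6, -0.717, 265.228], [0.367, 0.617, -0.697, 1225.166], [0.0, 0.0, 0.0, 1.0]] 497.78450987797265 266.0630718436761 185.19120459889686
side [[0.334, 0.942, -0.001, -232.426], [0.496, -0.177, -0.85, -205.267], [-0.801, 0.284, -0.527, 1724.98], [0.0, 0.0, 0.0, 1.0]] 419.1214355227106 254.000076603523 192.7003799112718
wrist [[0.301, 0.954, -0.001, -574.757], [0.911, -0.288, 0.295, -32.92], [0.281, -0.09, -0.956, 393.369], [0.0, 0.0, 0.0, 1.0]] 343.34500170875754 254.30702283658584 186.4094966615229
```

View pics/scene0.png

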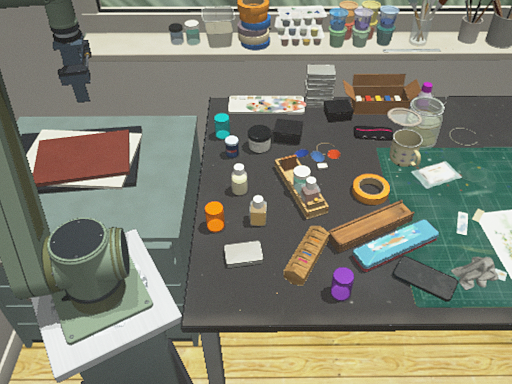

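View pics/side0.png

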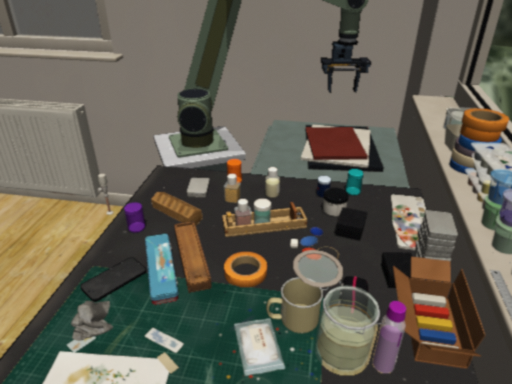

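View pics/wrist0.png

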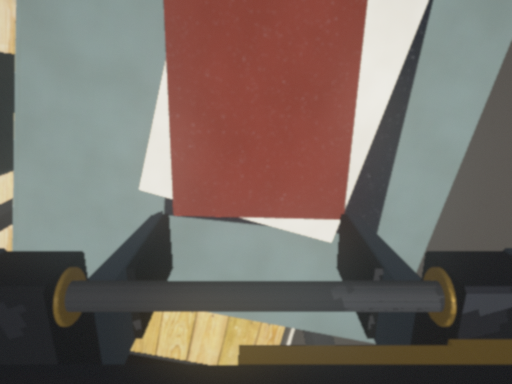

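The scene view shows the tray running from about (285,158) to (320,212), with the round bottle at (239,180) and the square bottle at (258,210) in front of it. The wrist camera sees only the side table. I'll zoom in.

Run:
```python
from h import *
a=cv2.imread('pics/scene0.png')[120:240,200:350]; cv2.imwrite('pics/sz0.png',cv2.resize(a,None,fx=5,fy=5,interpolation=cv2.INTER_CUBIC))
a=cv2.imread('pics/side0.png')[150:250,210:370]; cv2.imwrite('pics/sd0.png',cv2.resize(a,None,fx=5,fy=5,interpolation=cv2.INTER_CUBIC))
```

```text
(no output)
```

View pics/sz0.png

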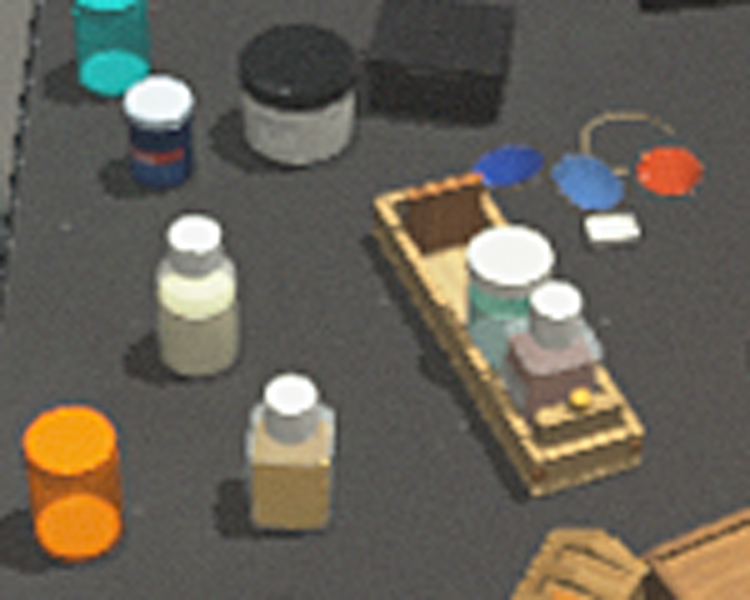

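View pics/sd0.png

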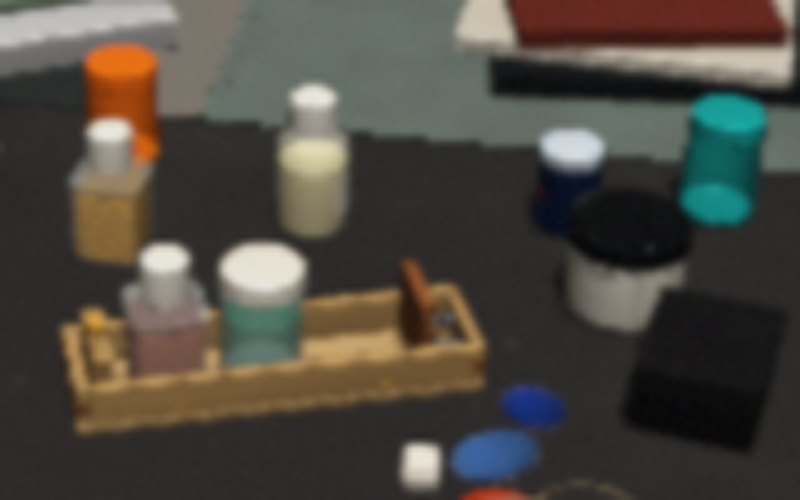

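```bash
cat > m.py <<'E'
from h import *
import pickle
S=pickle.load(open('pics/scene0.png.pkl','rb'));D=pickle.load(open('pics/side0.png.pkl','rb'))
s=lambda x,y,z: ray(S,200+x/5-.4,120+y/5-.4,z)[:2]
d=lambda x,y,z: ray(D,210+x/5-.4,150+y/5-.4,z)[:2]
def tri(a,b):
    def r(g,u,v):
        p0=ray(g,u,v,0);p1=ray(g,u,v,100);return p0,(p1-p0)/np.linalg.norm(p1-p0)
    A,a_=r(S,200+a[0]/5-.4,120+a[1]/5-.4);B,b_=r(D,210+b[0]/5-.4,150+b[1]/5-.4)
    M=np.stack([a_,-b_],1);t=np.linalg.lstsq(M,B-A,rcond=None)[0]
    p=A+a_*t[0];q=B+b_*t[1];return (p+q)/2,np.linalg.norm(p-q)
for n,a,b,z in [('A',(376,200),(452,287),31),('B',(480,172),(485,350),31),('C',(533,462),(65,325),31),('D',(640,435),(80,400),31),
 ('round',(194,234),(314,96),95),('sq',(291,394),(110,131),88),('sqin',(556,299),(164,260),94),('jar',(511,257),(263,267),81),('tub',(298,63),(630,227),61),('pot',(159,102),(571,147),61)]:
    p,e=tri(a,b);print(n,np.round(s(*a,z)),np.round(d(*b,z)),np.round(p,1),round(e,1))
E
python3 m.py
```

```text
A [612. 175.] [616. 175.] [613.5 176.8  29.1] 0.3
B [682. 165.] [682. 166.] [682.3 165.3  30.9] 0.6
C [573. -57.] [577. -56.] [573.8 -55.2  29. ] 0.3
D [636. -70.] [650. -68.] [640.3 -65.3  23.7] 0.5
round [469. 141.] [473. 141.] [469.8 142.5  93.2] 0.3
sq [456.   8.] [461.   9.] [457.2   9.9  85.9] 0.3
sqin [617.  -8.] [622.  -9.] [618.1  -6.8  91.8] 1.4
jar [623.  45.] [629.  48.] [625.1  49.1  77.9] 1.7
tub [620. 284.] [633. 283.] [623.9 290.   54.8] 1.6
pot [526. 294.] [535. 295.] [527.9 299.2  56.7] 0.1
```

```bash
cat > plan.py <<'E'
from h import *
from scipy.spatial.transform import Rotation as Rn
def cur():
    s=state(); return np.array(s['ee_pos']),Rn.from_euler('xyz',s['ee_rot'],degrees=True)
def plan(p1,rpy,n,p0=None,R0=None):
    if p0 is None: p0,R0=cur()
    R1=Rn.from_euler('xyz',rpy,degrees=True); rv=(R0.inv()*R1).as_rotvec(degrees=True)
    R=R0
    for i in range(n):
        d=R.inv().apply((np.array(p1)-p0)/n); print(np.round(d,1).tolist(),np.round(rv/n,2).tolist()); R=R*Rn.from_rotvec(rv/n,degrees=True)
O=np.array([627,45.8]);Y=np.radians(-9.55)
def t2w(x,y): c,s=np.cos(Y),np.sin(Y); return O+np.array([c*x-s*y,s*x+c*y])
def w2t(p): c,s=np.cos(Y),np.sin(Y); d=np.array(p[:2])-O; return np.array([c*d[0]+s*d[1],-s*d[0]+c*d[1]])
E
python3 - <<'E'
from plan import *
import pickle
W=pickle.load(open('pics/wrist0.png.pkl','rb'));V=np.array(W['view']);c=-V[:3,:3].T@V[:3,3];p,R=cur()
print('cam in tool',R.inv().apply(c-p), R.inv().apply(V[2,:3]))
for a in [(471,141),(458.5,9),(619.5,-8.5),(626,46.5)]: print(w2t(a))
plan([462,30,215],[180,0,80.5],12)
E
```

```text
cam in tool [  83.78032122    0.33708142 -171.7876064 ] [-2.94968458e-01  7.98232157e-05  9.55506987e-01]
[-169.63249079   67.99895639]
[-160.05936811  -64.24553432]
[  1.61275844 -54.79177867]
[-1.10227696  0.5243906 ]
[-36.0, -33.9, -0.1] [-0.01, 0.0, 6.84]
[-39.8, -29.4, -0.1] [-0.01, 0.0, 6.84]
[-43.0, -24.5, -0.1] [-0.01, 0.0, 6.84]
[-45.6, -19.2, -0.1] [-0.01, 0.0, 6.84]
[-47.6, -13.6, -0.1] [-0.01, 0.0, 6.84]
[-48.8, -7.9, -0.1] [-0.01, 0.0, 6.84]
[-49.4, -2.0, -0.1] [-0.01, 0.0, 6.84]
[-49.3, 3.9, -0.1] [-0.01, 0.0, 6.84]
[-48.5, 9.7, -0.1] [-0.01, 0.0, 6.84]
[-47.0, 15.4, -0.1] [-0.01, 0.0, 6.84]
[-44.8, 20.9, -0.1] [-0.01, 0.0, 6.84]
[-42.0, 26.1, -0.1] [-0.01, 0.0, 6.84]
```

```bash
python3 -m creep '[[0,-36,-34,0,0,0,6.8],[0,-40,-29.5,0,0,0,6.8],[0,-43,-24.5,0,0,0,6.8],[0,-45.5,-19,0,0,0,6.8],[0,-47.5,-13.5,0,0,0,6.8]]' 30 && python3 -m creep '[[0,-49,-8,0,0,0,6.8],[0,-49.5,-2,0,0,0,6.8],[0,-49,4,0,0,0,6.8],[0,-48.5,9.5,0,0,0,6.8],[0,-47,15.5,0,0,0,6.8]]' && python3 -m creep '[[0,-45,21,0,0,0,6.8],[0,-42,26,0,0,0,6.8],[0,0,0,0,0,0,0],[0,0,0,0,0,0,0]]'
python3 - <<'E'
from h import *
snap('wrist','wrist1.png')
s=state();print(s['ee_pos'],s['ee_rot'],s['force'],s['time_s'])
E
```

```text
time_s: 0.78
ee_pos: [294.2, 331.3, 213.8]
ee_rot: [180.0, 0.0, 128.3]
force: [0.7, 0.3, 0.6]
gripper_width: 91.4
time_s: 1.4
ee_pos: [415.7, 116.0, 213.9]
ee_rot: [180.0, -0.0, 94.3]
force: [0.1, 0.8, 0.7]
gripper_width: 91.6
time_s: 1.9
ee_pos: [463.5, 31.5, 213.6]
ee_rot: [-179.9, -0.0, 80.9]
force: [0.6, 0.6, -0.2]
gripper_width: 91.6
[463.3611872   31.9726607  213.71371947] [-1.79941940e+02 -2.01370492e-02  8.10011025e+01] [-0.12297424 -0.29442392 -0.14519531] 1.95
```

View pics/wrist1.png

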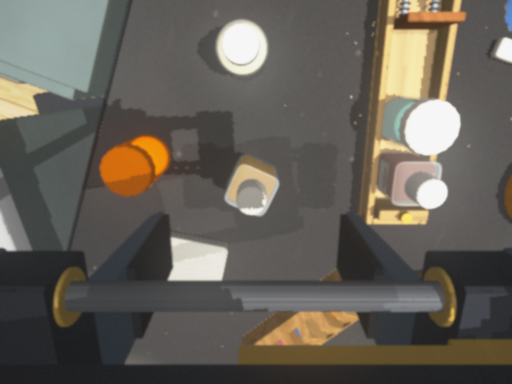

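The wrist view takes in everything: the square bottle is at (252,187), turned by about 25°. The round bottle is at (242,45), the jar at (430,126), the tray square bottle at (415,185) and the board at (435,17). I'll zoom in to measure.

Run:
```python
from h import *
a=cv2.imread('pics/wrist1.png')
cv2.imwrite('pics/w1a.png',cv2.resize(a[140:230,200:310],None,fx=7,fy=6.6666,interpolation=cv2.INTER_CUBIC))
cv2.imwrite('pics/w1b.png',cv2.resize(a[0:240,350:490],None,fx=2.5,fy=2.5,interpolation=cv2.INTER_CUBIC))
```

```text
(no output)
```

View pics/w1a.png

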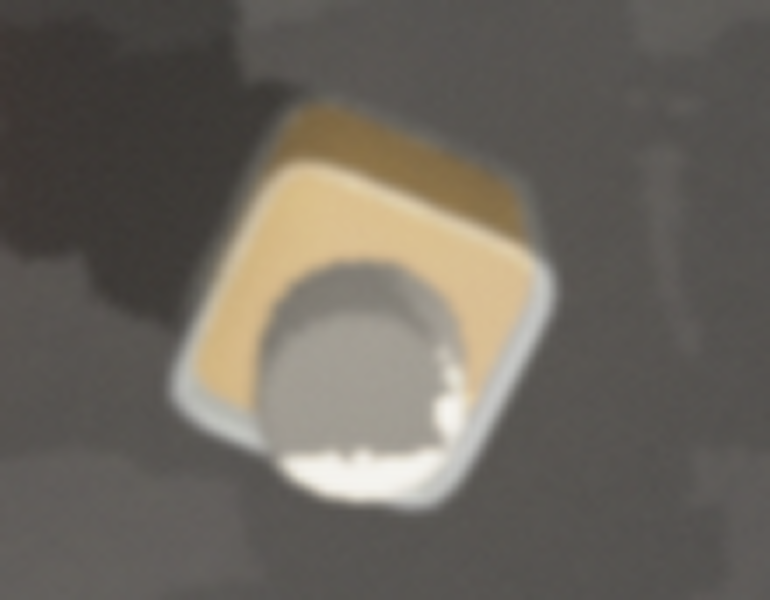

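View pics/w1b.png

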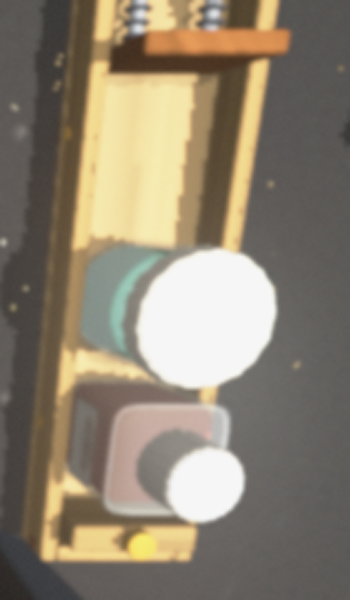

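Run:
```python
from plan import *
import pickle
W=pickle.load(open('pics/wrist1.png.pkl','rb'))
a=lambda x,y,z: ray(W,200+x/7-.4,140+y/6.6667-.4,z)[:2]
b=lambda x,y,z: ray(W,350+x/2.5-.3,y/2.5-.3,z)[:2]
L,B,Rr=a(178,385,56),a(435,505,56),a(553,275,56)
for u,v in((L,B),(B,Rr)):
    d=v-u;print('edge',np.degrees(np.arctan2(d[1],d[0])),np.linalg.norm(d))
print('ctr',(L+Rr)/2,'cap',a(362,405,88))
l1,l2=a(305,165,50),a(535,255,50);d=l2-l1;print('liq',np.degrees(np.arctan2(d[1],d[0])),np.linalg.norm(d))
for n,p,z in[('sqcap',(206,483),94),('jar',(206,318),81),('boardL',(148,54),58),('boardR',(290,52),58),('wl0',(42,558),31),('wl1',(73,2),31),('wr0',(195,560),31),('wr1',(272,2),31),('sqtopL',(115,406),62),('sqtopR',(228,406),62)]:
    q=b(*p,z);print(n,np.round(q,1),np.round(w2t(q),1))
l=[b(42,558,31),b(73,2,31)];d=l[1]-l[0];print(np.degrees(np.arctan2(d[1],d[0]))-90)
l=[b(195,560,31),b(272,2,31)];d=l[1]-l[0];print(np.degrees(np.arctan2(d[1],d[0]))-90)
print('round', ray(W,242,43,95))
```

```text
edge -36.79816230029581 42.18499625777214
edge 56.71874706554251 40.58905827264525
ctr [457.52903364  12.22282282] cap [457.44646382  11.58842573]
liq -32.053691672140616 36.0497016454603
sqcap [618.4  -4.9] [ -0.1 -51.4]
jar [625.2  51.6] [-2.8  5.4]
boardL [617.2 142.2] [-25.7  93.4]
boardR [665.9 135. ] [23.5 94.4]
wl0 [576.3 -54.8] [ -33.3 -107.6]
wl1 [601.8 166.6] [-44.9 114.9]
wr0 [643.7 -66.6] [  35.1 -108.1]
wr1 [674.5 154.9] [ 28.7 115.4]
sqtopL [599.5  19.1] [-22.7 -30.9]
sqtopR [642.5  12.2] [ 20.8 -30.5]
-6.579674904440111
-7.922770256365297
round [471.79069465 144.25248744  95.        ]
```

Run:
```python
from plan import *
import pickle
W=pickle.load(open('pics/wrist1.png.pkl','rb'))
for p in[(228,245,15),(172,235,15),(128,170,75),(190,80,0)]: print(np.round(ray(W,*p)))
print('turn phase');plan([457.5,11,110],[180,0,55.5],4)
```

```text
[416. -65.  15.]
[353. -42.  15.]
[348.  55.  75.]
[409. 126.   0.]
turn phase
[-5.4, -0.6, 25.9] [-0.02, -0.0, 6.38]
[-5.4, -0.0, 25.9] [-0.02, -0.0, 6.38]
[-5.4, 0.6, 25.9] [-0.02, -0.0, 6.38]
[-5.3, 1.2, 25.9] [-0.02, -0.0, 6.38]
```

```bash
python3 -m creep '[[0,-5.4,-0.6,26,0,0,6.4],[0,-5.4,0,26,0,0,6.4],[0,-5.4,0.6,26,0,0,6.4],[0,-5.3,1.2,26,0,0,6.4],[0,0,0,20,0,0,0]]' && python3 -m creep '[[0,0,0,20,0,0,0],[0,0,0,20,0,0,0],[0,0,0,20,0,0,0],[0,0,0,0,0,0,0]]'
python3 - <<'E'
from h import *
snap('scene','scene2.png');a=cv2.imread('pics/scene2.png')[120:260,190:350];cv2.imwrite('pics/s2.png',cv2.resize(a,None,fx=4,fy=4))
s=state();print(s['ee_pos'],s['ee_rot'],s['force'],s['time_s'])
E
```

```text
time_s: 2.58
ee_pos: [457.2, 11.5, 89.1]
ee_rot: [-179.9, 0.0, 55.4]
force: [-0.4, -0.4, -0.7]
gripper_width: 90.9
time_s: 3.08
ee_pos: [456.7, 11.6, 29.1]
ee_rot: [-179.8, 0.1, 55.5]
force: [-0.0, -0.1, 0.1]
gripper_width: 91.2
[457.70106119  11.37768354  29.93613031] [-1.79944141e+02  2.50381944e-02  5.54515439e+01] [-0.12558231 -0.12061086  0.38256646] 3.125
```

View pics/s2.png

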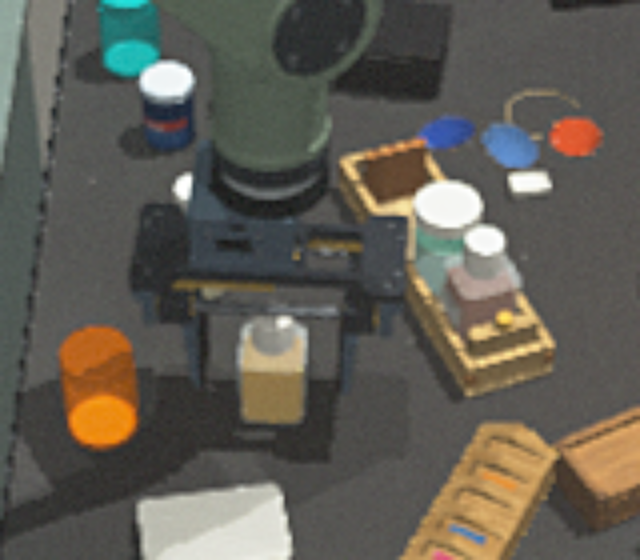

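The square bottle stands between the fingers at about (275,370) and touches nothing else. Closing on it.

```bash
python3 -m creep '[[0.3,0,0,0,0,0,0],[0.45,0,0,0,0,0,0],[0.55,0,0,0,0,0,0],[0.7,0,0,0,0,0,0]]' 15; python3 -m creep '[[0.8,0,0,0,0,0,0],[0.8,0,0,0,0,0,0]]' 30
```

```text
time_s: 3.62
ee_pos: [458.4, 10.3, 30.2]
ee_rot: [180.0, -0.0, 55.3]
force: [-0.4, -0.6, 0.1]
gripper_width: 54.4
time_s: 3.88
ee_pos: [458.2, 10.4, 30.0]
ee_rot: [-180.0, -0.0, 55.3]
force: [-1.5, 0.5, 1.3]
gripper_width: 44.5
```

```bash
python3 -m creep '[[0.8,0,0,-10,0,0,0],[0.8,0,0,-30,0,0,0],[0.8,0,0,-40,0,0,0],[0.8,0,0,-40,0,0,0]]' 30
python3 - <<'E'
from plan import *
print(t2w(0,58));plan([*t2w(0,58),150],[180,0,81],5)
E
```

```text
time_s: 4.38
ee_pos: [458.0, 10.3, 151.5]
ee_rot: [180.0, -0.0, 55.3]
force: [0.7, 0.4, -0.5]
gripper_width: 44.9
[636.62267789 102.9961893 ]
[35.6, 18.8, 0.3] [0.0, -0.0, -5.13]
[33.7, 21.9, 0.3] [0.0, -0.0, -5.13]
[31.6, 24.9, 0.3] [0.0, -0.0, -5.13]
[29.3, 27.6, 0.3] [0.0, -0.0, -5.13]
[26.7, 30.1, 0.3] [0.0, -0.0, -5.13]
```

```bash
python3 -m creep '[[0.8,35.6,18.8,0,0,0,-5.1],[0.8,33.7,21.9,0,0,0,-5.1],[0.8,31.6,24.9,0,0,0,-5.1],[0.8,29.3,27.6,0,0,0,-5.1],[0.8,26.7,30,0,0,0,-5.1]]' && python3 -m creep '[[0.8,0,0,0,0,0,0],[0.8,0,0,0,0,0,0]]'
python3 - <<'E'
from h import *
snap('wrist','wrist3.png');snap('side','side3.png');a=cv2.imread('pics/side3.png')[130:250,190:370];cv2.imwrite('pics/s3.png',cv2.resize(a,None,fx=4,fy=4,interpolation=cv2.INTER_CUBIC))
s=state();print(s['ee_pos'],s['ee_rot'],s['force'],s['time_s'])
E
```

```text
time_s: 5.0
ee_pos: [637.7, 103.5, 150.2]
ee_rot: [-180.0, 0.0, 81.0]
force: [0.6, -0.6, -1.4]
gripper_width: 44.5
time_s: 5.25
ee_pos: [635.9, 102.6, 149.7]
ee_rot: [-179.9, 0.0, 80.8]
force: [-0.2, -0.4, -1.1]
gripper_width: 44.8
[635.78726306 102.33772795 150.12911073] [-1.79955519e+02  1.94993425e-02  8.07961629e+01] [ 0.16197864  0.15868681 -1.49297366] 5.35
```

View pics/wrist3.png

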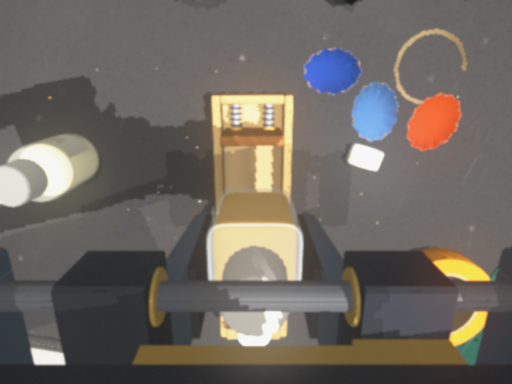

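View pics/s3.png

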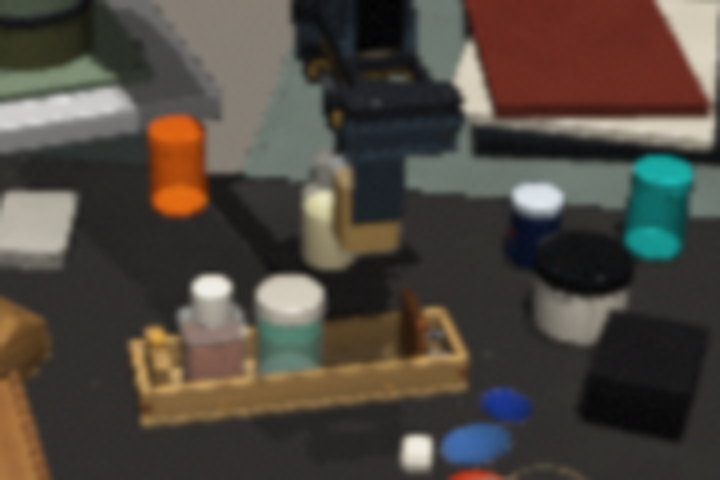

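Run:
```python
from h import *
a=cv2.imread('pics/wrist3.png')[85:205,195:310];cv2.imwrite('pics/w3.png',cv2.resize(a,None,fx=5,fy=5,interpolation=cv2.INTER_CUBIC))
```

```text
(no output)
```

View pics/w3.png

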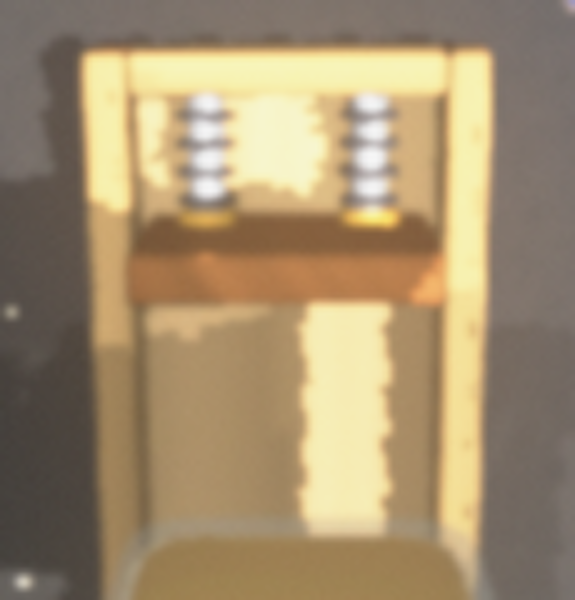

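Run:
```python
from plan import *
import pickle
W=pickle.load(open('pics/wrist3.png.pkl','rb'))
b=lambda x,y,z: ray(W,195+x/5-.4,85+y/5-.4,z)[:2]
P={n:b(*p,z) for n,p,z in[('TL',(83,49),31),('TR',(492,48),31),('Lb',(102,560),31),('Rb',(479,500),31),('bL',(131,302),58),('bR',(442,302),58),('bbL',(131,252),58),('bbR',(440,252),58)]}
for n,q in P.items(): print(n,np.round(q,1),np.round(w2t(q),1))
f=lambda a,b:np.degrees(np.arctan2(*(P[b]-P[a])[::-1]))
print(f('TL','TR'),f('Lb','TL')-90,f('Rb','TR')-90,f('bL','bR'),f('bbL','bbR'))
c=(P['TL']+P['TR'])/2;print('end mid',c,'board mid',(P['bL']+P['bR'])/2)
p,R=cur();print(p,R.as_euler('xyz',degrees=True))
```

```text
TL [612.9 180.8] [-36.3 130.8]
TR [678.9 170.2] [ 30.5 131.3]
Lb [598.8  93.7] [-35.8  42.5]
Rb [666.8  94. ] [31.2 54.1]
bL [616.2 143. ] [-26.8  94. ]
bR [663.7 135.2] [21.4 94.3]
bbL [617.6 150.6] [-26.6 101.8]
bbR [664.5 143. ] [ 20.8 102. ]
-9.12144234347133 -9.181311314182551 -9.059572389407606 -9.240524029521046 -9.243854607117362
end mid [645.88814205 175.54583006] board mid [639.94444916 139.09321268]
[635.78726306 102.33772795 150.12911073] [-1.79955519e+02  1.94993425e-02  8.07961629e+01]
```

```bash
python3 -m creep '[[0.8,3,-1.2,25,0,0,0],[0.8,0,0,25,0,0,0],[0.8,0,0,20,0,0,0],[0.8,0,0,0,0,0,0]]'
python3 - <<'E'
from h import *
snap('wrist','wrist4.png');snap('side','side4.png');a=cv2.imread('pics/side4.png')[150:250,210:350];cv2.imwrite('pics/s4.png',cv2.resize(a,None,fx=5,fy=5,interpolation=cv2.INTER_CUBIC))
s=state();print(s['ee_pos'],s['ee_rot'],s['force'],s['time_s'])
E
```

```text
time_s: 5.85
ee_pos: [634.2, 105.4, 78.8]
ee_rot: [-179.8, 0.1, 80.8]
force: [-0.2, -0.4, -0.5]
gripper_width: 45.0
[636.21587605 105.80403278  80.96738131] [ 1.79937640e+02 -2.42583271e-02  8.08083682e+01] [ 0.23967879  0.31222167 -1.39290656] 5.95
```

View pics/s4.png

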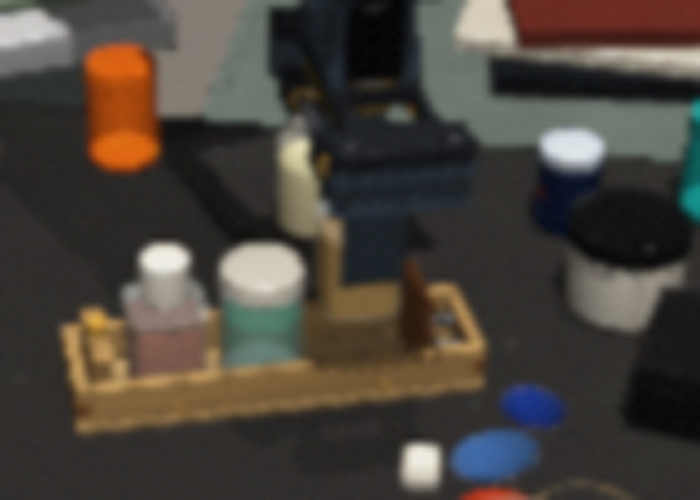

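View pics/wrist4.png

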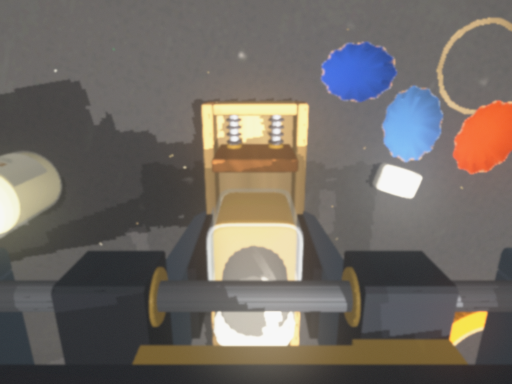

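Run:
```python
from plan import *
import pickle
W=pickle.load(open('pics/wrist4.png.pkl','rb'));S=pickle.load(open('pics/side4.png.pkl','rb'))
p,R=cur();zf=p[2]-30
t=lambda q:R.inv().apply(q-p)
print('board edge',t(ray(W,254,170,58)),'foot far',t(ray(W,254,194,zf)),'top far z',t(ray(W,254,228,zf+50)))
print('tray L,R @31',t(ray(W,203,104,31)),t(ray(W,308,104,31)))
# side: predicted jar rim edge (+y) ; bottle bounds
for n,(x,y,z) in {'foot r':(402,318,zf),'foot l':(320,308,zf)}.items(): print(n,t(ray(S,210+x/5-.4,150+y/5-.4,z)))
print('jar c',t(ray(S,210+263/5-.4,150+267/5-.4,81)), 'board',t(ray(S,210+404/5,150+262/5,58)))
a=cv2.imread('pics/wrist4.png')[90:250,190:320];cv2.imwrite('pics/w4.png',cv2.resize(a,None,fx=4,fy=4,interpolation=cv2.INTER_CUBIC))
```

```text
board edge [34.15933693 -1.99201092 22.97969155] foot far [17.16979683 -2.06485533 30.00504259] top far z [ 16.90544569  -1.76347417 -19.99477541]
tray L,R @31 [ 69.65173516 -33.89405588  49.96001533] [69.56933151 31.54051903 50.0311984 ]
foot r [19.23944347 23.56355783 30.03381241]
foot l [-24.77966573   5.1419307   29.99512544]
jar c [-5.79483868e+01  1.78597577e+00 -5.52095348e-02] board [ 32.79334091 -20.59090638  22.95887046]
```

View pics/w4.png

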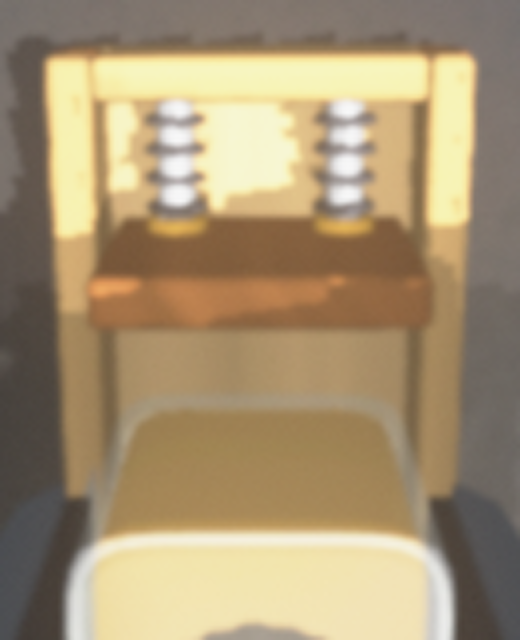

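```bash
python3 -m creep '[[0.8,0,-1.1,20,0,0,0],[0.8,0,0,15,0,0,0],[0.8,0,0,5,0,0,0],[0.8,0,0,0,0,0,0]]'; python3 -m creep '[[0.8,0,0,1.5,0,0,0],[0.8,0,0,0,0,0,0]]';python3 -m creep '[[0.8,0,0,1,0,0,0],[0.8,0,0,0,0,0,0]]';python3 -m creep '[[0.8,0,0,1,0,0,0],[0.8,0,0,0,0,0,0]]'
```

```text
time_s: 6.45
ee_pos: [635.1, 106.2, 40.0]
ee_rot: [-180.0, -0.0, 80.8]
force: [-0.6, -0.5, -1.5]
gripper_width: 44.7
time_s: 6.7
ee_pos: [635.3, 106.3, 38.9]
ee_rot: [180.0, -0.0, 80.8]
force: [0.1, -0.1, -1.2]
gripper_width: 44.5
time_s: 6.95
ee_pos: [635.0, 106.3, 37.5]
ee_rot: [180.0, -0.0, 80.8]
force: [-0.2, 0.1, -1.2]
gripper_width: 45.1
time_s: 7.2
ee_pos: [635.0, 106.2, 36.4]
ee_rot: [-180.0, -0.0, 80.8]
force: [0.5, 0.2, -1.5]
gripper_width: 44.6
```

```bash
python3 -m creep '[[0.8,-2,0,0,0,0,0],[0.8,-2.5,0,0,0,0,0],[0.8,-2.5,0,0,0,0,0],[0.8,-2.5,0,0,0,0,0]]'; python3 -m creep '[[0.8,-2.5,0,0,0,0,0],[0.8,-2.5,0,0,0,0,0]]';python3 -m creep '[[0.8,-2,0,0,0,0,0],[0.8,-2,0,0,0,0,0]]';python3 -m creep '[[0.8,-1,0,0,0,0,0],[0.8,-1,0,0,0,0,0]]'
```

```text
time_s: 7.7
ee_pos: [633.5, 96.8, 36.5]
ee_rot: [180.0, -0.0, 80.8]
force: [-0.4, 1.4, -2.6]
gripper_width: 44.9
time_s: 7.95
ee_pos: [632.7, 91.9, 36.5]
ee_rot: [180.0, -0.0, 80.8]
force: [1.0, 1.6, -1.4]
gripper_width: 44.4
time_s: 8.2
ee_pos: [632.1, 88.0, 36.5]
ee_rot: [180.0, -0.0, 80.8]
force: [0.3, 1.2, -1.9]
gripper_width: 44.6
time_s: 8.45
ee_pos: [631.8, 86.1, 36.5]
ee_rot: [180.0, -0.0, 80.8]
force: [0.1, 1.1, -1.6]
gripper_width: 44.5
```

```bash
for i in 1; do :; done; python3 -m creep '[[0.8,-1,0,0,0,0,0],[0.8,-1,0,0,0,0,0]]'
python3 - <<'E'
from h import *
snap('side','side5.png');a=cv2.imread('pics/side5.png')[150:250,210:350];cv2.imwrite('pics/s5.png',cv2.resize(a,None,fx=5,fy=5,interpolation=cv2.INTER_CUBIC))
E
```

```text
time_s: 8.7
ee_pos: [631.4, 84.0, 36.5]
ee_rot: [180.0, -0.0, 80.8]
force: [0.3, 1.0, -0.8]
gripper_width: 44.6
```

View pics/s5.png

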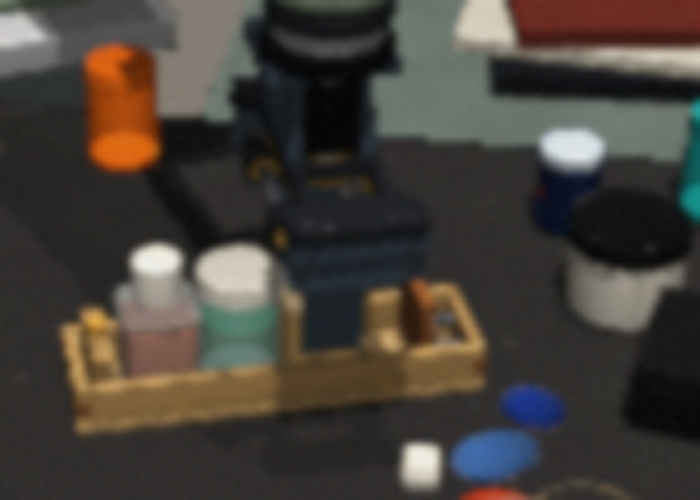

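Bottle, jar and in-tray bottle are now touching and moving together, with about 5 mm left to the stop block. I'll keep pushing slowly and watch the force.

```bash
python3 -m creep '[[0.8,-1,0,0,0,0,0],[0.8,-1,0,0,0,0,0]]'|grep -E "pos|force"; python3 -m creep '[[0.8,-1,0,0,0,0,0]]'|grep -E "pos|force";python3 -m creep '[[0.8,-1,0,0,0,0,0]]'|grep -E "pos|force";python3 -m creep '[[0.8,-1,0,0,0,0,0]]'|grep -E "pos|force"
```

```text
ee_pos: [631.1, 82.0, 36.5]
force: [0.1, 2.3, -1.7]
ee_pos: [631.0, 81.0, 36.5]
force: [-0.0, 1.9, -1.9]
ee_pos: [630.8, 80.0, 36.5]
force: [0.8, 2.2, -0.8]
ee_pos: [630.7, 79.0, 36.5]
force: [0.4, 1.9, -1.9]
```

```bash
python3 -m creep '[[0.8,-1,0,0,0,0,0]]'|grep -E "pos|force"; python3 -m creep '[[0.8,-0.8,0,0,0,0,0]]'|grep -E "pos|force";python3 -m creep '[[0.8,-0.6,0,0,0,0,0]]'|grep -E "pos|force"
```

```text
ee_pos: [630.5, 78.1, 36.5]
force: [-0.2, 2.7, -1.7]
ee_pos: [630.4, 77.5, 36.5]
force: [0.3, 3.8, -0.4]
ee_pos: [630.4, 77.4, 36.5]
force: [1.1, 3.7, -0.8]
```

```bash
python3 -m creep '[[0.8,-0.6,0,0,0,0,0]]'|grep -E "pos|force"; python3 -m creep '[[0.8,-0.6,0,0,0,0,0],[0.8,0,0,0,0,0,0]]'|grep -E "pos|force"
```

```text
ee_pos: [630.4, 77.3, 36.5]
force: [0.4, 6.9, -0.5]
ee_pos: [630.3, 77.3, 36.5]
force: [0.8, 8.2, -1.9]
```

```bash
python3 -m creep '[[0.8,1.0,0,0,0,0,0],[0.8,0,0,0.5,0,0,0]]'|grep -E "pos|force"; python3 -m creep '[[0.8,0,0,0.5,0,0,0],[0.8,0,0,0,0,0,0]]'|grep -E "pos|force"
```

```text
ee_pos: [630.5, 77.4, 36.3]
force: [0.1, 5.7, 1.7]
ee_pos: [630.5, 77.3, 36.1]
force: [-0.4, 6.0, 0.3]
```

```bash
python3 -m creep '[[0.8,0.3,0,0.5,0,0,0],[0.8,0,0,0,0,0,0]]'|grep -E "pos|force"; python3 -m creep '[[0.45,0,0,0,0,0,0],[0.3,0,0,0,0,0,0],[0.2,0,0,0,0,0,0],[0.2,0,0,0,0,0,0]]' ;python3 -m creep '[[0.2,0,0,-20,0,0,0],[0.2,0,0,-40,0,0,0],[0.1,0,0,-45,0,0,0]]'
python3 - <<'E'
from h import *
snap('wrist','wrist6.png');snap('side','side6.png');a=cv2.imread('pics/side6.png')[150:250,210:350];cv2.imwrite('pics/s6.png',cv2.resize(a,None,fx=5,fy=5,interpolation=cv2.INTER_CUBIC))
E
```

```text
ee_pos: [630.6, 77.4, 36.1]
force: [-1.7, 4.7, 4.2]
time_s: 11.38
ee_pos: [630.2, 76.5, 34.8]
ee_rot: [-180.0, 0.0, 80.8]
force: [-0.9, -0.1, 0.2]
gripper_width: 72.5
time_s: 11.75
ee_pos: [629.8, 76.6, 140.3]
ee_rot: [-179.9, 0.0, 80.8]
force: [-0.3, -0.4, -0.0]
gripper_width: 79.9
```

View pics/s6.png

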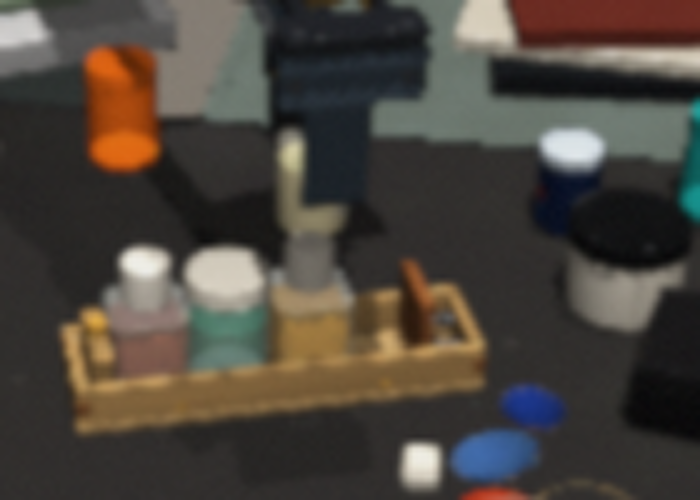

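View pics/wrist6.png

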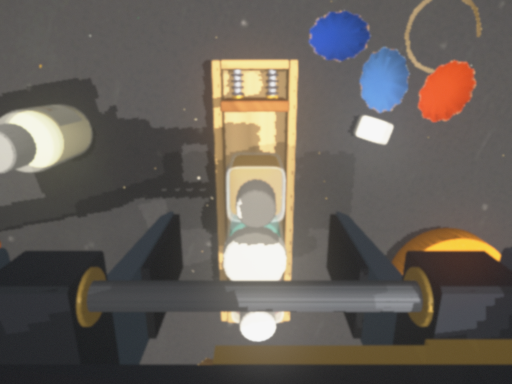

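Run:
```python
from h import *
a=cv2.imread('pics/wrist6.png')[50:230,200:310];cv2.imwrite('pics/w6.png',cv2.resize(a,None,fx=4.4,fy=3.3333,interpolation=cv2.INTER_CUBIC))
s=state();print(s['ee_pos'],s['ee_rot'],s['time_s'])
```

```text
[633.62360971  77.04262929 145.63671582] [ 1.79385993e+02 -1.58654468e-01  8.08397762e+01] 11.85
```

View pics/w6.png

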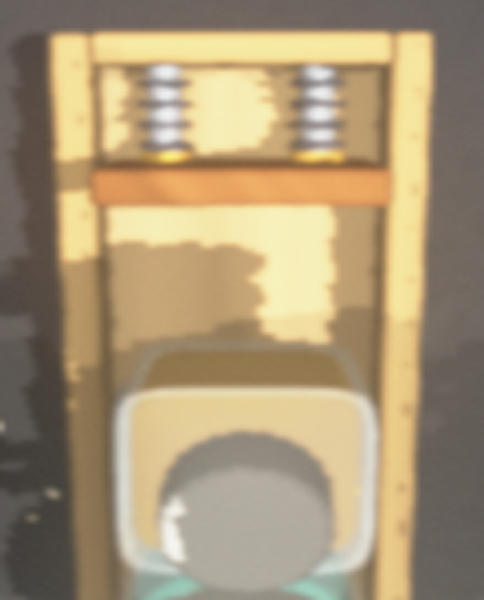

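Run:
```python
from plan import *
import pickle
W=pickle.load(open('pics/wrist6.png.pkl','rb'))
V=np.array(W['view']);print('cam yaw chk',V[0,:3])
yd=np.array([.159,.987]);b=lambda x,y,z: ray(W,200+x/4.4-.4,50+y/3.3333-.4,z)
e=b(242,33,31)[:2]
for n,p in {'end':(242,33,31),'board':(242,205,58),'sqtop':(242,388,60),'sqfoot':(242,345,7),'cap':(247,530,94),'Lw':(50,33,31),'Rw':(434,33,31)}.items():
    q=b(*p)[:2];print(n,np.round(q,1),'tray y',round(127.5+(q-e)@yd,1))
# round bottle: body
print('round cap', ray(W,14,146,95))
S=pickle.load(open('pics/scene0.png.pkl','rb'))
```

```text
cam yaw chk [ 0.98702408 -0.16055817 -0.0021323 ]
end [645.9 175.1] tray y 127.5
board [640.1 138.9] tray y 90.9
sqtop [633.6  99. ] tray y 50.4
sqfoot [633.4  98. ] tray y 49.4
cap [631.   77.8] tray y 29.1
Lw [612.8 180.5] tray y 127.6
Rw [679.1 169.7] tray y 127.4
round cap [485.23638109 145.0578894   95.        ]
```

```bash
python3 -m creep '[[0,10,-41.8,0,0,0,0],[0,10,-41.8,0,0,0,0],[0,10,-41.8,0,0,0,0],[0,10,-41.8,0,0,0,0],[0,0,0,0,0,0,0]]' 40; python3 -m creep '[[0,0,0,0,0,0,0],[0,0,0,0,0,0,0]]'
python3 - <<'E'
from plan import *
g=snap('wrist','wrist7.png');p,R=cur();print(p)
E
```

```text
time_s: 12.48
ee_pos: [468.5, 143.3, 139.4]
ee_rot: [-179.9, 0.1, 81.0]
force: [0.8, -0.1, -0.6]
gripper_width: 91.4
time_s: 12.72
ee_pos: [472.7, 142.6, 139.8]
ee_rot: [180.0, -0.0, 80.8]
force: [0.6, 0.1, -0.3]
gripper_width: 91.3
[472.53058833 142.59456101 139.74447905]
```

View pics/wrist7.png

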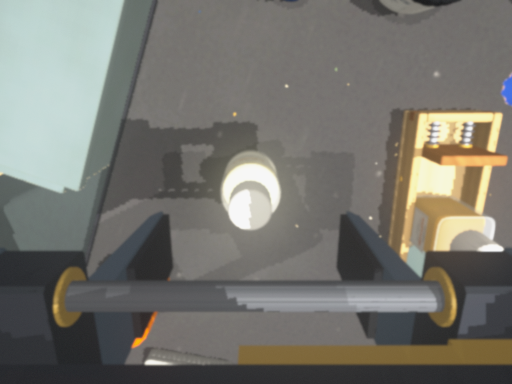

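Run:
```python
from plan import *
import pickle
W=pickle.load(open('pics/wrist7.png.pkl','rb'));p,R=cur()
t=lambda q:R.inv().apply(q-p)
print(t(ray(W,249.5,206,95)),ray(W,249.5,206,95),t(ray(W,251,151,0)))
```

```text
[ 3.89770753 -2.94400131 44.74383015] [470.25899329 146.91208978  95.        ] [ 22.50960692  -2.74150731 139.74411837]
```

```bash
python3 -m creep '[[0,0.5,-2.9,10,0,0,0],[0,0,0,30,0,0,0],[0,0,0,30,0,0,0],[0,0,0,30,0,0,0],[0,0,0,7.7,0,0,0]]' 15; python3 -m creep '[[0.3,0,0,0,0,0,0],[0.45,0,0,0,0,0,0],[0.55,0,0,0,0,0,0],[0.7,0,0,0,0,0,0]]' 15; python3 -m creep '[[0.8,0,0,0,0,0,0],[0.8,0,0,0,0,0,0]]' 40
```

```text
time_s: 13.4
ee_pos: [467.2, 143.3, 30.1]
ee_rot: [-179.8, 0.1, 80.8]
force: [0.0, -0.7, 0.8]
gripper_width: 90.9
time_s: 13.9
ee_pos: [469.2, 144.0, 32.9]
ee_rot: [179.9, -0.0, 80.8]
force: [-0.1, -0.7, 0.4]
gripper_width: 54.5
time_s: 14.15
ee_pos: [469.0, 143.9, 32.6]
ee_rot: [180.0, -0.0, 80.8]
force: [-0.8, -0.2, 3.2]
gripper_width: 45.7
```

```bash
python3 -m creep '[[0.8,0,0,0,0,0,0],[0.8,0,0,-4,0,0,0],[0.8,0,0,-10,0,0,0],[0.8,0,0,-14,0,0,0],[0.8,0,0,0,0,0,0]]' 40
python3 - <<'E'
from plan import *
g=snap('wrist','wrist8.png');p,R=cur();print(p)
snap('side','side8.png');a=cv2.imread('pics/side8.png')[130:230,210:350];cv2.imwrite('pics/s8.png',cv2.resize(a,None,fx=5,fy=5,interpolation=cv2.INTER_CUBIC))
E
```

```text
time_s: 14.78
ee_pos: [469.9, 144.2, 61.7]
ee_rot: [179.8, -0.1, 80.8]
force: [1.0, 0.9, -2.4]
gripper_width: 45.6
[469.29027782 144.02034429  61.03796756]
```

View pics/wrist8.png

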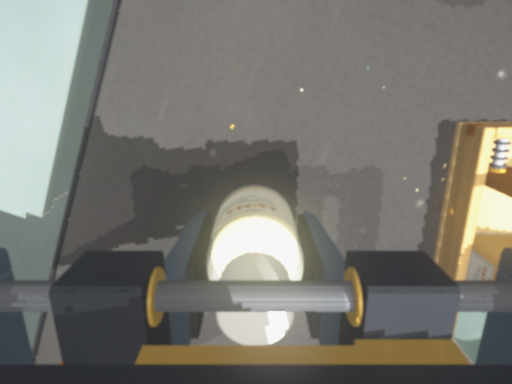

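View pics/s8.png

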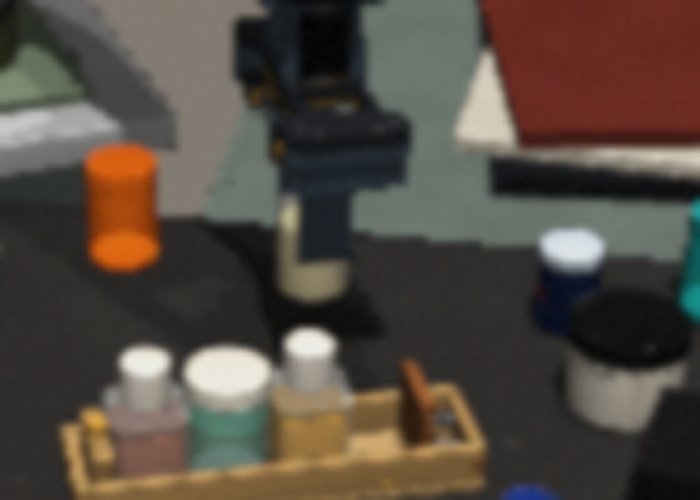

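Run:
```python
from plan import *
import pickle
W=pickle.load(open('pics/wrist8.png.pkl','rb'));p,R=cur();zf=p[2]-32.6
t=lambda q:R.inv().apply(q-p)
print('foot far',t(ray(W,254,186,zf)),'shoulder far',t(ray(W,254,217,zf+66)))
for z in (65,72):print(t(ray(W,254,217,zf+z)))
# lateral edges
print(t(ray(W,207,260,zf+60)),t(ray(W,302,260,zf+60)))
S=pickle.load(open('pics/side8.png.pkl','rb'))
d=lambda x,y,z: t(ray(S,210+x/5-.4,130+y/5-.4,z))
print('side foot',d(313,285,zf))
D=R.inv().apply(np.array([640.1,138.9,58])-p);print('board rel (w6 meas)',D)
```

```text
foot far [21.78048277  1.07386486 32.60869537] shoulder far [ 27.77186481   1.0013639  -33.38915578]
[ 27.36460491   1.00195151 -32.38930537]
[ 30.2154242    0.99783826 -39.38825821]
[  3.41569241 -21.35900762 -27.41175606] [  3.28643737  23.79204644 -27.38430409]
side foot [-1.02842811  3.41545637 32.60170917]
board rel (w6 meas) [ 22.33490206 169.8529744    2.69109481]
```

```bash
cat > wp.py <<'E'
from plan import *
F=np.array([633.5,96.5]);yd=np.array([.159,.987])
def tcp(th,h,vE,a=22.5,b=32.6):
    t=np.radians(th);r=np.array([np.cos(t),-np.sin(t)]);u=np.array([np.sin(t),np.cos(t)])
    return np.array([vE,h])-a*r+b*u
def tool(d,th): # (dv,dz) -> tool x,z when tilted th
    t=np.radians(th); return d[0]*np.cos(t)-d[1]*np.sin(t), -(d[0]*np.sin(t)+d[1]*np.cos(t))
E
python3 - <<'E'
from wp import *
W=[(25,75,36),(25,55,37.5),(25,50,47),(25,45,48),(15,38,48.5),(8,30,50),(0,30,50.5),(0,6.5,50)]
P=[tcp(*w) for w in W]
for w,p in zip(W,P): print(w,np.round(p,1))
for i in range(1,len(W)):
    print(i-1,'->',i,np.round(tool(P[i]-P[i-1],W[i-1][0]),1),'turn',-(W[i][0]-W[i-1][0]))
# go to upright hover so that then tilt to W0
c=F+yd*P[0][0];print('W0 world',c,P[0][1])
p,R=cur();print(p,R.as_euler('xyz',degrees=True))
print('hover');plan([c[0],c[1],P[0][1]+30],[180,0,80.85],6)
R1=Rn.from_euler('xyz',[180,0,80.85],degrees=True)*Rn.from_rotvec([0,-25,0],degrees=True)
print(R1.as_euler('xyz',degrees=True), R1.apply([0,0,-1]))
E
```

```text
(25, 75, 36) [ 29.4 114.1]
(25, 55, 37.5) [30.9 94.1]
(25, 50, 47) [40.4 89.1]
(25, 45, 48) [41.4 84.1]
(15, 38, 48.5) [35.2 75.3]
(8, 30, 50) [32.3 65.4]
(0, 30, 50.5) [28.  62.6]
(0, 6.5, 50) [27.5 39.1]
0 -> 1 [ 9.8 17.5] turn 0
1 -> 2 [10.7  0.5] turn 0
2 -> 3 [3.  4.1] turn 0
3 -> 4 [-1.9 10.5] turn 10
4 -> 5 [-0.3 10.3] turn 7
5 -> 6 [-3.8  3.4] turn 8
6 -> 7 [-0.5 23.5] turn 0
W0 world [638.17228339 125.50341953] 114.05454474656052
[468.85603673 143.89744549  60.57940621] [ 1.79965104e+02 -2.11317882e-02  8.08369970e+01]
hover
[1.5, 28.4, -13.9] [0.01, -0.0, -0.0]
[1.5, 28.4, -13.9] [0.01, -0.0, -0.0]
[1.5, 28.4, -13.9] [0.01, -0.0, -0.0]
[1.5, 28.4, -13.9] [0.01, -0.0, -0.0]
[1.5, 28.4, -13.9] [0.01, -0.0, -0.0]
[1.5, 28.3, -13.9] [0.01, -0.0, -0.0]
[180.    25.    80.85] [0.06720462 0.41724062 0.90630779]
```

```bash
python3 -m creep '[[0.8,0,0,-40,0,0,0],[0.8,1.5,34,-43.5,0,0,0],[0.8,2,34,0,0,0,0],[0.8,2,34,0,0,0,0],[0.8,2,34,0,0,0,0]]' 45; python3 -m creep '[[0.8,1.5,34.3,0,0,0,0],[0.8,0,0,0,0,-8.3,0],[0.8,0,0,0,0,-8.3,0],[0.8,0,0,0,0,-8.4,0],[0.8,0,0,0,0,0,0]]';python3 -m creep '[[0.8,0,0,0,0,0,0],[0.8,0,0,0,0,0,0]]'
python3 - <<'E'
from wp import *
p,R=cur();print(p,R.as_euler('xyz',degrees=True));t=np.radians(80.85)
d=p[:2]-F;print('v',d@yd,'lat',d@np.array([yd[1],-yd[0]]))
g=snap('wrist','wrist9.png')
snap('side','side9.png');a=cv2.imread('pics/side9.png')[110:240,210:370];cv2.imwrite('pics/s9.png',cv2.resize(a,None,fx=4.6,fy=4.6,interpolation=cv2.INTER_CUBIC))
E
```

```text
time_s: 15.5
ee_pos: [604.9, 129.4, 143.2]
ee_rot: [-179.9, 0.0, 80.8]
force: [0.3, 0.2, -2.0]
gripper_width: 45.8
time_s: 16.12
ee_pos: [637.8, 128.1, 141.0]
ee_rot: [-179.8, 25.0, 81.1]
force: [-0.6, 0.3, -1.1]
gripper_width: 45.3
time_s: 16.38
ee_pos: [638.4, 124.4, 144.5]
ee_rot: [180.0, 24.9, 80.7]
force: [-0.8, -0.1, -1.5]
gripper_width: 45.9
[638.40188723 124.36241279 144.48885127] [179.95058949  24.91267358  80.71622483]
v 28.27960149263352 lat 0.40803905956274583
```

View pics/wrist9.png

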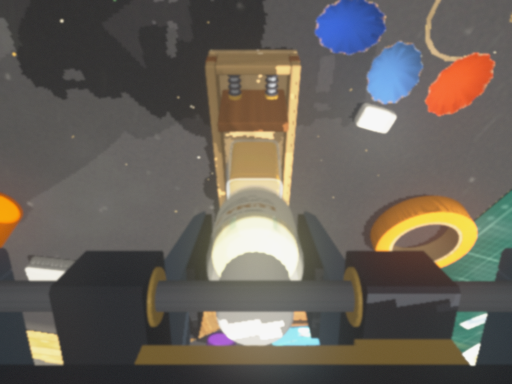

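View pics/s9.png

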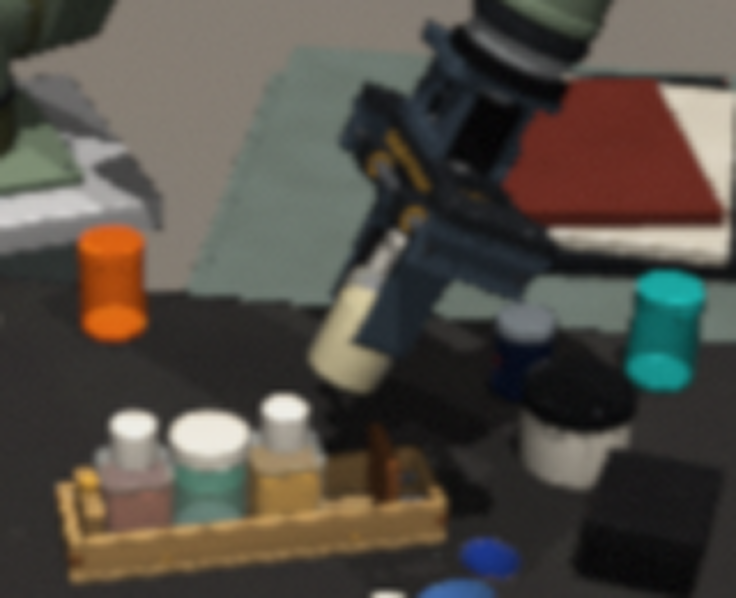

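```bash
python3 -m creep '[[0.8,5,0,9.5,0,0,0],[0.8,5,0,9.5,0,0,0],[0.8,5,0,9.5,0,0,0],[0.8,4.7,0,9.7,0,0,0],[0.8,0,0,0,0,0,0]]';python3 -m creep '[[0.8,0,0,0,0,0,0]]'
python3 - <<'E'
from wp import *
p,R=cur();print(p,R.as_euler('xyz',degrees=True));t=np.radians(80.85)
d=p[:2]-F;print('v',d@yd,'lat',d@np.array([yd[1],-yd[0]]))
g=snap('wrist','wrist10.png')
a=cv2.imread('pics/wrist10.png')[40:220,190:320];cv2.imwrite('pics/w10.png',cv2.resize(a,None,fx=4,fy=3.3333,interpolation=cv2.INTER_CUBIC))
snap('side','side10.png');a=cv2.imread('pics/side10.png')[130:240,220:350];cv2.imwrite('pics/s10.png',cv2.resize(a,None,fx=5,fy=5,interpolation=cv2.INTER_CUBIC))
E
```

```text
time_s: 17.1
ee_pos: [638.0, 127.2, 99.4]
ee_rot: [-179.9, 25.1, 80.9]
force: [0.1, 0.1, -0.8]
gripper_width: 45.7
time_s: 17.23
ee_pos: [638.8, 127.4, 100.9]
ee_rot: [180.0, 25.0, 80.8]
force: [0.3, -0.4, -1.1]
gripper_width: 45.6
[638.83958561 127.4357952  100.94731275] [179.97412854  24.99360976  80.83606492]
v 31.38262397965589 lat 0.35137956185681885
```

View pics/w10.png

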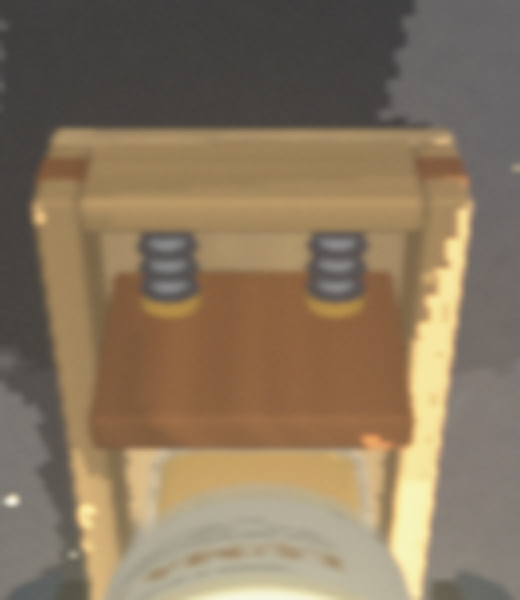

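View pics/s10.png

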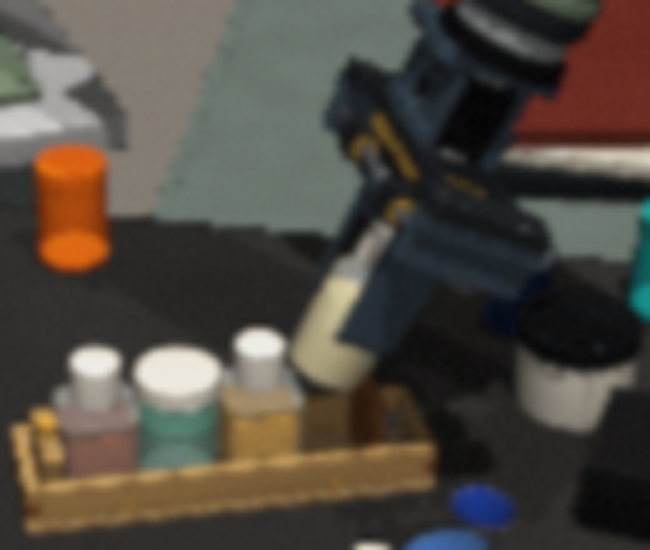

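Run:
```python
from wp import *
import pickle
W=pickle.load(open('pics/wrist10.png.pkl','rb'));S=pickle.load(open('pics/side10.png.pkl','rb'))
v=lambda q:(q[:2]-F)@yd
p,R=cur();print('tcp v,z',v(p),p[2]); e=np.array([v(p),p[2]])-tcp(25,0,0);print('E pred',e)
print('board',v(ray(W,254,173.7,58)),'E',[v(ray(W,254,185.7,z)) for z in (60,62,64)])
d=lambda x,y,z: v(ray(S,220+x/5-.4,130+y/5-.4,z))
print('side L',d(293,352,e[1]+19.9),'E',d(345,390,e[1]),'cap c',d(259,343,94),'board',[d(355,382,58),d(382,385,58)])
```

```text
tcp v,z 31.433148447812922 101.31076035425943
E pred [38.04771832 62.25621561]
board 42.972257097639314 E [np.float64(34.75398736331365), np.float64(36.55494801760377), np.float64(38.35590867189387)]
side L -0.41754325559470346 E 27.410936497442847 cap c -21.783365342558547 board [np.float64(36.98411719147949), np.float64(51.61181773583958)]
```

```bash
python3 -m creep '[[0.8,1.7,0,3.5,0,0,0],[0.8,1.6,0,3.6,0,0,0],[0.8,0,0,0,0,0,0]]';python3 -m creep '[[0.8,1.8,0,0.8,0,0,0],[0.8,1.8,0,0.8,0,0,0],[0.8,0,0,0,0,0,0]]'
python3 - <<'E'
from wp import *
g=snap('wrist','wrist11.png')
a=cv2.imread('pics/wrist11.png')[40:220,190:320];cv2.imwrite('pics/w11.png',cv2.resize(a,None,fx=4,fy=3.3333,interpolation=cv2.INTER_CUBIC))
snap('side','side11.png');a=cv2.imread('pics/side11.png')[130:240,220:350];cv2.imwrite('pics/s11.png',cv2.resize(a,None,fx=5,fy=5,interpolation=cv2.INTER_CUBIC))
E
```

```text
time_s: 17.7
ee_pos: [638.3, 127.2, 92.5]
ee_rot: [-179.9, 25.0, 80.9]
force: [0.0, 0.4, -1.4]
gripper_width: 46.0
time_s: 18.08
ee_pos: [639.0, 129.1, 90.5]
ee_rot: [180.0, 25.1, 80.8]
force: [-0.5, -2.5, 0.7]
gripper_width: 45.5
```

View pics/w11.png

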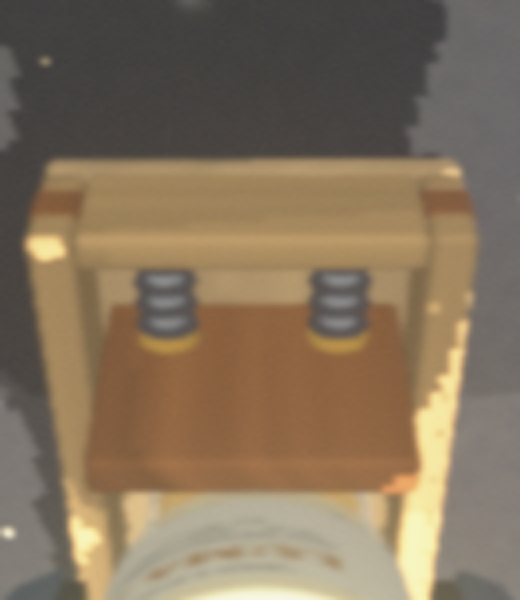

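View pics/s11.png

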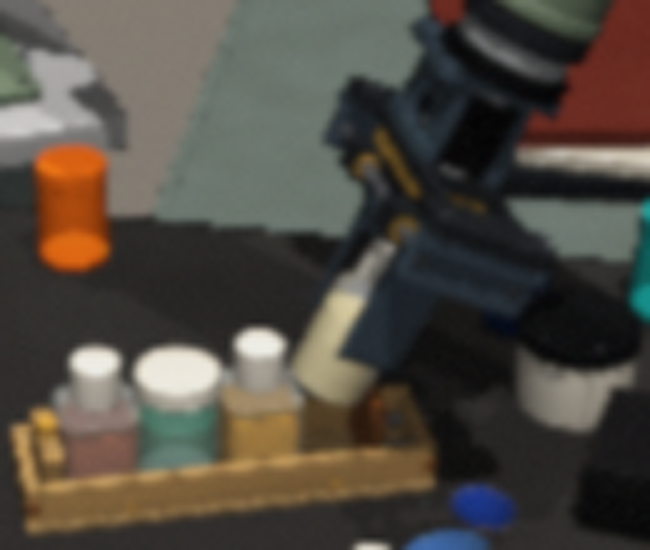

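Force has risen to about 2.5 N and the wrist view shows the bottle's wall touching the board's edge, so contact is made on the board's inner side. Pressing it back now.

```bash
python3 -m creep '[[0.8,2,0,-0.4,0,0,0],[0.8,2,0,-0.4,0,0,0],[0.8,0,0,0,0,0,0]]';python3 -m creep '[[0.8,2,0,-0.4,0,0,0],[0.8,2,0,-0.4,0,0,0],[0.8,2,0,-0.4,0,0,0],[0.8,2,0,-0.4,0,0,0],[0.8,0,0,0,0,0,0]]'
python3 - <<'E'
from wp import *
p,R=cur();print('v',(p[:2]-F)@yd,p[2]);print('E',np.array([(p[:2]-F)@yd,p[2]])-tcp(25,0,0))
g=snap('wrist','wrist12.png')
a=cv2.imread('pics/wrist12.png')[40:220,190:320];cv2.imwrite('pics/w12.png',cv2.resize(a,None,fx=4,fy=3.3333,interpolation=cv2.INTER_CUBIC))
snap('side','side12.png');a=cv2.imread('pics/side12.png')[130:240,220:350];cv2.imwrite('pics/s12.png',cv2.resize(a,None,fx=5,fy=5,interpolation=cv2.INTER_CUBIC))
E
```

```text
time_s: 18.55
ee_pos: [639.8, 133.7, 89.3]
ee_rot: [180.0, 25.0, 80.8]
force: [-0.9, -3.3, 2.4]
gripper_width: 45.4
time_s: 19.18
ee_pos: [641.0, 141.6, 87.1]
ee_rot: [180.0, 25.0, 80.8]
force: [0.2, -4.4, 4.5]
gripper_width: 45.3
v 45.68223780664073 87.14407367199195
E [52.29680768 48.08952893]
```

View pics/w12.png

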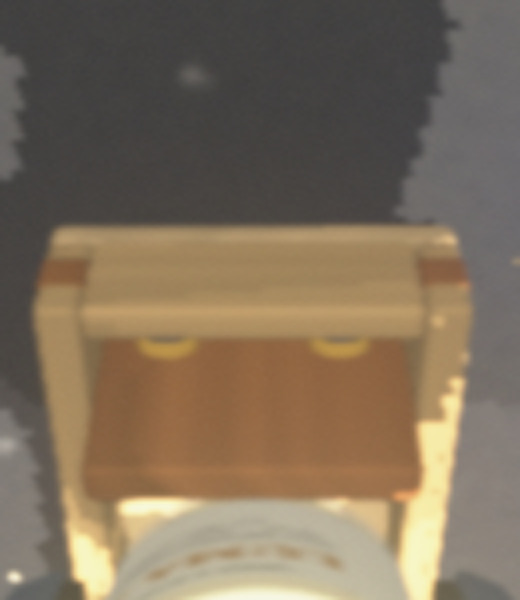

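View pics/s12.png

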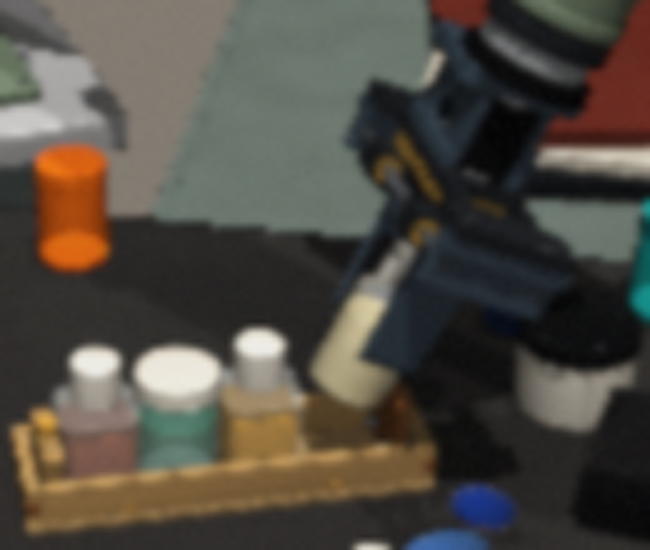

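Run:
```python
from wp import *
W=[(25,48.1,52.3),(21,45,51),(17,41,50.5),(13,37,50.5),(9,34,51),(5,31,51.5),(2.5,29,51.8),(0,28,52)]
P=[tcp(*w) for w in W]
for i in range(1,len(W)):
    th=np.radians(W[i][0]);vE=W[i][2];h=W[i][1]
    print(np.round(tool(P[i]-P[i-1],W[i-1][0]),1),W[i-1][0]-W[i][0],'board',round(vE+(58-h)*np.tan(th),1),'L',round(vE-47*np.cos(th),1),round(h+47*np.sin(th),1),'tcp',np.round(P[i],1))
```

```text
[-2.1  5. ] 4 board 56.0 L 7.1 61.8 tcp [41.7 83.5]
[-1.3  5.6] 4 board 55.7 L 5.6 54.7 tcp [38.5 78.8]
[-1.   5.5] 4 board 55.3 L 4.7 47.6 tcp [35.9 73.8]
[-1.1  4.5] 4 board 54.8 L 4.6 41.4 tcp [33.9 69.7]
[-1.3  4.5] 4 board 53.9 L 4.7 35.1 tcp [31.9 65.4]
[-0.9  3. ] 2.5 board 53.1 L 4.8 31.1 tcp [30.7 62.6]
[-1.2  2. ] 2.5 board 52.0 L 5.0 28.0 tcp [29.5 60.6]
```

```bash
python3 -m creep '[[0.8,-2.1,0,5,0,4,0],[0.8,-1.3,0,5.6,0,4,0],[0.8,0,0,0,0,0,0]]';python3 -m creep '[[0.8,-1,0,5.5,0,4,0],[0.8,0,0,0,0,0,0]]'
python3 - <<'E'
from wp import *
g=snap('wrist','wrist13.png')
a=cv2.imread('pics/wrist13.png')[40:220,190:320];cv2.imwrite('pics/w13.png',cv2.resize(a,None,fx=4,fy=3.3333,interpolation=cv2.INTER_CUBIC))
snap('side','side13.png');a=cv2.imread('pics/side13.png')[130:240,220:350];cv2.imwrite('pics/s13.png',cv2.resize(a,None,fx=5,fy=5,interpolation=cv2.INTER_CUBIC))
E
```

```text
time_s: 19.65
ee_pos: [639.1, 133.1, 78.3]
ee_rot: [-179.9, 17.0, 80.7]
force: [-0.4, -5.0, 2.0]
gripper_width: 45.6
time_s: 19.9
ee_pos: [638.8, 130.8, 72.9]
ee_rot: [-179.9, 13.0, 80.8]
force: [-0.7, -5.4, -0.4]
gripper_width: 45.7
```

View pics/s13.png

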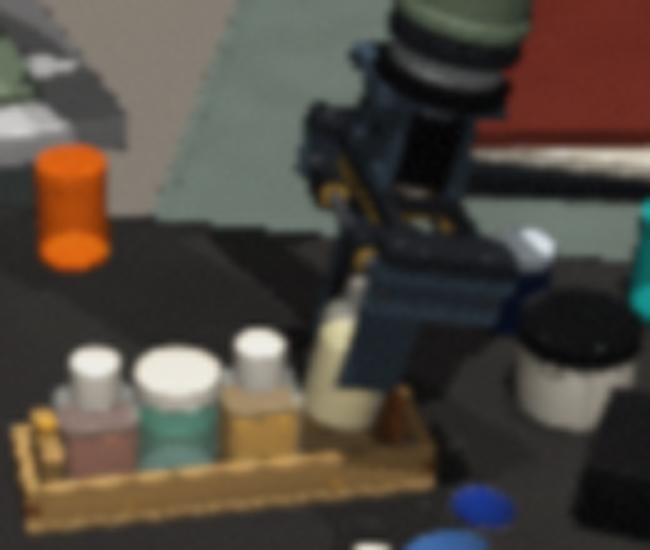

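View pics/w13.png

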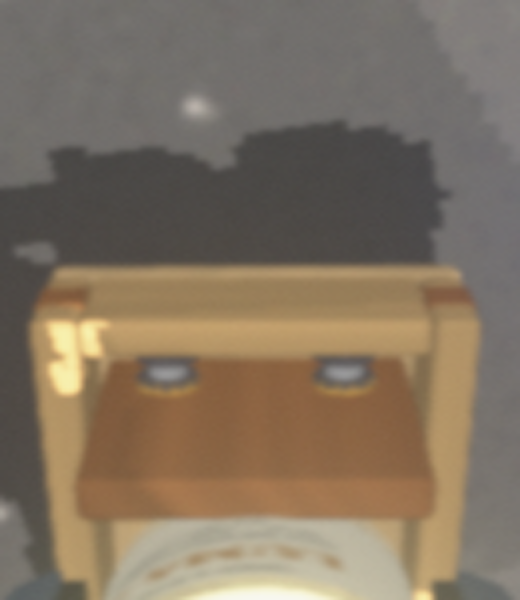

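```bash
python3 -m creep '[[0.8,-1.1,0,4.5,0,4,0],[0.8,-1.3,0,4.5,0,4,0],[0.8,0,0,0,0,0,0]]';python3 -m creep '[[0.8,-0.9,0,3,0,2.5,0],[0.8,-1.2,0,2,0,2.5,0],[0.8,0,0,0,0,0,0]]'
python3 - <<'E'
from wp import *
p,R=cur();print('v',(p[:2]-F)@yd,p[2],R.as_euler('xyz',degrees=True))
snap('side','side14.png');a=cv2.imread('pics/side14.png')[130:240,220:350];cv2.imwrite('pics/s14.png',cv2.resize(a,None,fx=5,fy=5,interpolation=cv2.INTER_CUBIC))
E
```

```text
time_s: 20.38
ee_pos: [638.5, 126.9, 64.8]
ee_rot: [-180.0, 5.0, 80.7]
force: [-0.8, -3.9, -0.2]
gripper_width: 45.2
time_s: 20.75
ee_pos: [638.3, 125.0, 59.9]
ee_rot: [-180.0, -0.0, 80.8]
force: [0.1, -4.3, -0.2]
gripper_width: 45.7
v 28.864339138526557 59.86370382490792 [-1.79986133e+02 -7.06378611e-03  8.07640127e+01]
```

View pics/s14.png

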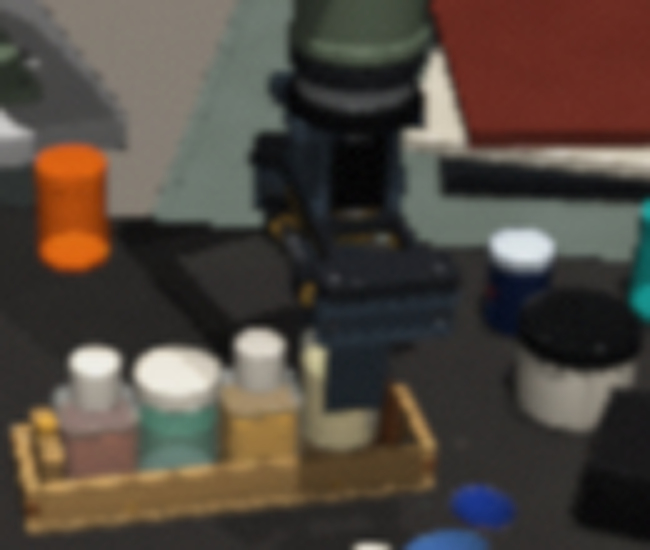

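```bash
python3 -m creep '[[0.8,0,0,5,0,0,0],[0.8,0,0,5,0,0,0],[0.8,0,0,4,0,0,0],[0.8,0,0,3,0,0,0],[0.8,0,0,0,0,0,0]]';python3 -m creep '[[0.8,0,0,1.5,0,0,0],[0.8,0,0,0,0,0,0]]';python3 -m creep '[[0.8,0,0,1,0,0,0],[0.8,0,0,0,0,0,0]]'
```

```text
time_s: 21.42
ee_pos: [638.1, 125.5, 42.9]
ee_rot: [-180.0, 0.0, 80.8]
force: [-0.8, -4.6, -3.4]
gripper_width: 45.4
time_s: 21.68
ee_pos: [638.2, 125.5, 41.9]
ee_rot: [-180.0, -0.0, 80.8]
force: [0.0, -4.8, -0.7]
gripper_width: 45.5
time_s: 21.92
ee_pos: [638.4, 125.5, 41.1]
ee_rot: [180.0, -0.0, 80.8]
force: [-0.5, -4.3, 0.2]
gripper_width: 45.4
```

```bash
python3 -m creep '[[0.8,0,0,0.8,0,0,0],[0.8,0,0,0,0,0,0]]'|grep -E "pos|force";python3 -m creep '[[0.8,0,0,0.8,0,0,0],[0.8,0,0,0,0,0,0]]'|grep -E "pos|force";python3 -m creep '[[0.8,0,0,0.5,0,0,0],[0.8,0,0,0,0,0,0]]'|grep -E "pos|force"
```

```text
ee_pos: [638.5, 125.5, 40.2]
force: [-1.5, -4.6, 0.3]
ee_pos: [638.5, 125.5, 39.4]
force: [-1.3, -4.4, -0.4]
ee_pos: [638.5, 125.5, 38.9]
force: [-0.3, -4.6, -0.3]
```

```bash
python3 -m creep '[[0.8,-1,0,0,0,0,0],[0.8,-1,0,0,0,0,0]]'|grep -E "pos|force";python3 -m creep '[[0.8,-0.7,0,0,0,0,0],[0.8,0,0,0,0,0,0]]'|grep -E "pos|force";python3 -m creep '[[0.8,-0.7,0,0,0,0,0],[0.8,0,0,0,0,0,0]]'|grep -E "pos|force"
```

```text
ee_pos: [638.1, 123.5, 38.9]
force: [-0.5, -4.5, -0.4]
ee_pos: [638.0, 122.8, 38.9]
force: [-0.4, -4.9, 0.7]
ee_pos: [637.9, 122.2, 38.9]
force: [1.1, -4.4, -0.8]
```

```bash
python3 -m creep '[[0.8,-0.7,0,0,0,0,0],[0.8,0,0,0,0,0,0]]'|grep -E "pos|force";python3 -m creep '[[0.8,-0.7,0,0,0,0,0],[0.8,0,0,0,0,0,0]]'|grep -E "pos|force";python3 - <<'E'
from wp import *
snap('side','side15.png');a=cv2.imread('pics/side15.png')[130:240,220:350];cv2.imwrite('pics/s15.png',cv2.resize(a,None,fx=5,fy=5,interpolation=cv2.INTER_CUBIC))
E
```

```text
ee_pos: [637.8, 122.0, 38.9]
force: [0.5, -1.7, -1.3]
ee_pos: [637.8, 121.7, 38.9]
force: [1.2, 2.4, -0.6]
```

View pics/s15.png

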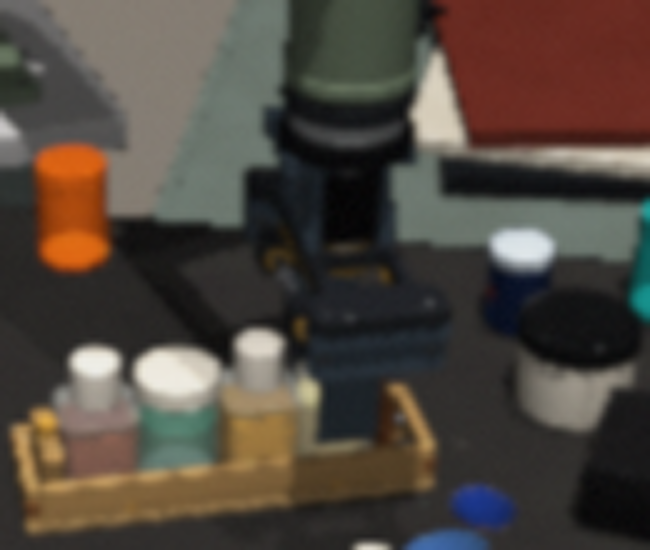

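```bash
python3 -m creep '[[0.8,0.4,0,0.5,0,0,0],[0.8,0,0,0,0,0,0]]'|grep -E "pos|force";python3 -m creep '[[0.8,0,0,0.5,0,0,0],[0.8,0,0,0,0,0,0]]'|grep -E "pos|force";python3 -m creep '[[0.8,0,0,0.4,0,0,0],[0.8,0,0,0,0,0,0]]'|grep -E "pos|force"
```

```text
ee_pos: [637.8, 121.7, 38.8]
force: [0.7, 2.7, 2.1]
ee_pos: [637.9, 121.6, 38.6]
force: [-1.1, 3.5, 5.5]
ee_pos: [637.8, 121.7, 38.6]
force: [-0.8, 3.4, 7.7]
```

```bash
python3 -m creep '[[0.8,0.3,0,-0.9,0,0,0],[0.8,0,0,0,0,0,0]]'|grep -E "pos|force"; python3 -m creep '[[0.8,0,0,0,0,0,0]]' 10;python3 -m creep '[[0.45,0,0,0,0,0,0],[0.4,0,0,0,0,0,0],[0.3,0,0,0,0,0,0],[0.2,0,0,0,0,0,0],[0.2,0,0,0,0,0,0]]' ;python3 - <<'E'
from wp import *
snap('wrist','wrist16.png')
snap('side','side16.png');a=cv2.imread('pics/side16.png')[130:240,220:350];cv2.imwrite('pics/s16.png',cv2.resize(a,None,fx=5,fy=5,interpolation=cv2.INTER_CUBIC))
E
```

```text
ee_pos: [637.8, 121.6, 38.6]
force: [-0.7, 3.1, 4.7]
time_s: 25.1
ee_pos: [637.9, 121.6, 38.6]
ee_rot: [180.0, -0.0, 80.8]
force: [-0.1, 2.2, 4.5]
gripper_width: 46.2
time_s: 25.72
ee_pos: [637.6, 121.4, 38.3]
ee_rot: [-180.0, 0.0, 80.8]
force: [-0.2, 0.1, -0.3]
gripper_width: 72.8
```

View pics/s16.png

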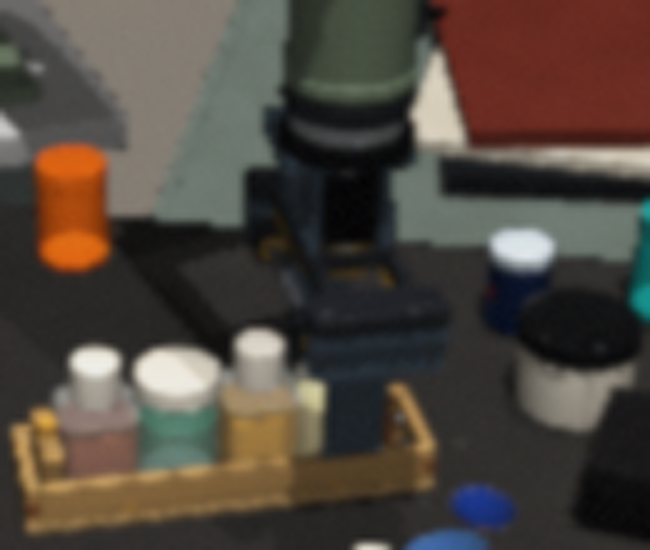

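View pics/wrist16.png

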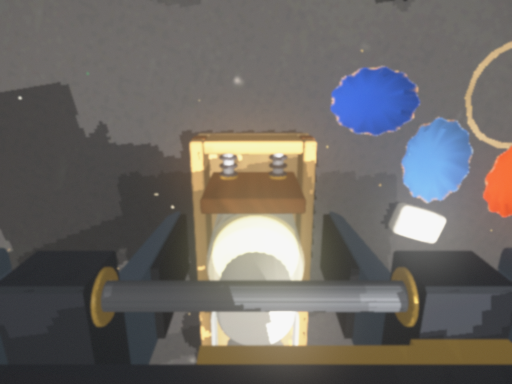

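Released: the round bottle stands upright, clamped between the board and the row. I'll lift straight up and check.

```bash
python3 -m creep '[[0.1,0,0,-20,0,0,0],[0.1,0,0,-40,0,0,0],[0.1,0,0,-50,0,0,0],[0,0,0,-30,0,0,0],[0,40,-40,0,0,0,0]]';python3 -m creep '[[0,30,-50,0,0,0,0],[0,0,-50,0,0,0,0],[0,0,0,0,0,0,0],[0,0,0,0,0,0,0]]';python3 - <<'E'
from wp import *
snap('scene','scene17.png')
a=cv2.imread('pics/scene17.png')[120:240,220:350]
snap('side','side17.png');b=cv2.imread('pics/side17.png')[130:250,220:350]
f=lambda i:cv2.resize(i,None,fx=4.9,fy=4.9,interpolation=cv2.INTER_CUBIC)
cv2.imwrite('pics/s17.png',f(b));cv2.imwrite('pics/c17.png',f(a))
E
```

```text
time_s: 26.45
ee_pos: [607.8, 166.1, 181.7]
ee_rot: [179.5, -0.2, 80.6]
force: [-0.0, 0.3, -0.6]
gripper_width: 90.9
time_s: 26.95
ee_pos: [511.3, 213.0, 178.9]
ee_rot: [179.9, -0.0, 80.9]
force: [0.2, -0.3, -0.1]
gripper_width: 91.2
```

View pics/s17.png

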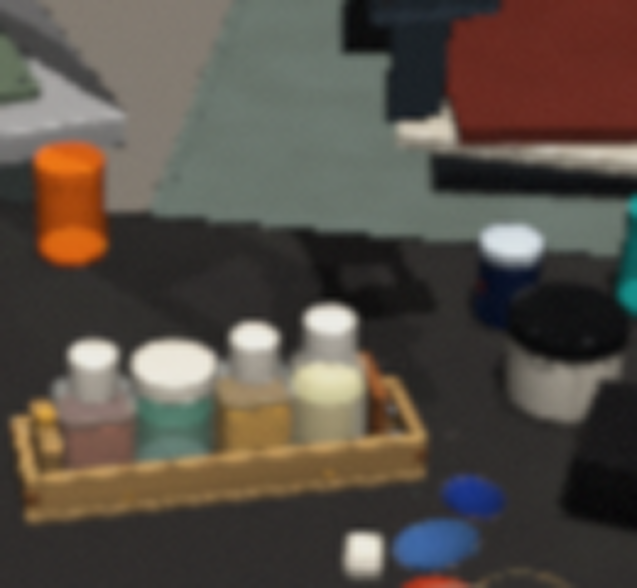

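View pics/c17.png

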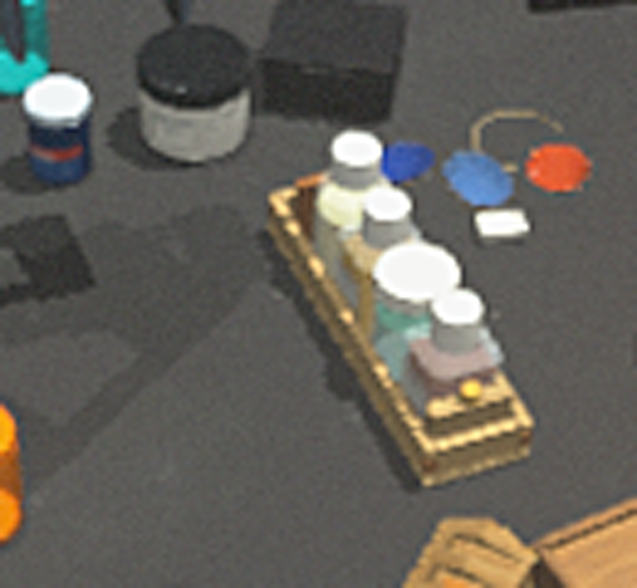

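Run:
```python
from wp import *
import pickle
S=pickle.load(open('pics/scene17.png.pkl','rb'));D=pickle.load(open('pics/side17.png.pkl','rb'))
for n,a,b,z in [('sqin',(459,307),(93,356),94),('jar',(418,271),(174,362),81),('sqout',(387,208),(255,338),94),('round',(357,150),(331,320),101)]:
    out=[]
    for g,(x,y),oy in((S,a,120),(D,b,130)):
        q=ray(g,220+x/4.9-.4,oy+y/4.9-.4,z);d=q[:2]-F;out+=[round(d@yd,1),round(d@np.array([.987,-.159]),1)]
    print(n,out)
```

```text
sqin [np.float64(-118.4), np.float64(1.5), np.float64(-116.5), np.float64(6.7)]
jar [np.float64(-70.5), np.float64(-1.0), np.float64(-68.6), np.float64(1.7)]
sqout [np.float64(-26.9), np.float64(-1.7), np.float64(-21.5), np.float64(4.8)]
round [np.float64(20.3), np.float64(-0.5), np.float64(23.5), np.float64(4.6)]
```

```bash
python3 -c "
from workcell import *
s=state();print(s['time_s'],s['force']);print(job_done())"
```

```text
27.05 [0.26633791 0.20504375 0.4781108 ]
the job is handed in; nothing more can be done
None
```

The tray is packed and I handed the job in at about 27 s. All four stand upright in one row: square bottle, jar, square bottle, then the round bottle against the sprung board.

- **Square bottle:** I gripped it, set it in the tray and slid it with the jar and the other square bottle up to the stop block. Contact there peaked at about 8 N. I then lowered it to the floor and let go.
- **Round bottle:** I tipped it 25° edge first against the board and pressed the board back about 13 mm (about 5 N). Then I straightened it, lowered it, slid it up to the row and let go.

**Last checks:**
- The final side and scene views show everything upright, and the tub, pot and box look where they were.
- The gaps between cap centres came out at about 48, 44–47 and 45–47 mm; 47.5, 47.5 and 46 are expected for a closed row.
- Both bottles touched the tray floor at the height expected, within about 1 mm. I pressed the round one down to about 8 N before letting go.
- The gripper ended empty and clear of everything, with wrist force near zero.

**Disagreements:** the scene and side cameras disagreed by up to about 5 mm along the row and across it. The wrist camera read about 2–3 mm off them along the row. I relied on the force readings where things touched, and no check failed.

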